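# Tidy the printer bench: dock the scraper, hang the basket

## Robot

A 6-joint arm with a two-finger parallel gripper is mounted at the origin on the work surface. World frame = base frame: x ahead of the robot, y to its left, z up, the work surface at z = 0. Lengths are in m, angles in rad, forces in N, time in s.
With the tool pointing down it reaches from about 0.425 to 0.95 m from the base axis. Payload 14.7 kg.
Tool frame: the origin (TCP) lies at the very end of the fingers, on their centre line; the grasp point (between the pads) lies 19 mm behind it; z points along the fingers, y is the direction in which the jaws open and shut (so a half turn about z gives the same grasp; the last joint's range is limited). The gripper opens to 85 mm and grips with 20 to 120 N. Pads are 22 mm wide; open, the fingers measure 114 mm over their backs; the gripper's body (76 mm by 85 mm) begins 54 mm behind the grasp point. The pads swing forward as they close: fully open they stand 13 mm farther back than shut.
Start: joints at [1.286, 0.48, 1.596, -0, 1.065, -0.047], TCP at [0.153, 0.632, 0.231] pointing down, gripper open.
Joint ranges: [-2.75, 2.75], [-0.82, 2.05], [0.23, 2.67], [-1.56, 4.7], [0.09, 2.69], [-2.92, 2.92]. Speed limits (rad/s): [1.89, 1.89, 2.39, 3.01, 3.01, 3.01].

## Interface

Orientations are given as a unit quaternion [w, x, y, z].
In Python, from rig import env gives the robot as it stands.
- The arm moves only by the tool apply_moves, never from a script. Its argument "deltas" is a list of rows, each an object with "delta_rot": the turn, a rotation vector about the tool's x, y, z in units of 180 degrees (1.0 is 180 degrees), a list of three; "slide": the shift along the tool's x, y, z in units of 0.25 m (1.0 is 0.25 m), a list of three; "fingers": the opening, from 0 (shut) to 1 (fully open). In form: [{"delta_rot": [ax, ay, az], "slide": [x, y, z], "fingers": fingers}, ...]. A call has 1 to 20 rows; each row is the pose to reach, as a shift and turn from the pose commanded when the call began, along the tool's axes at that moment, turning the shorter way round; what a row does not reach only later rows make up. A row lasts 1/12 s, in which the tool goes at most 41.7 mm and 7.16 degrees, less where a joint would pass 70% of its speed; a pose out of reach is approached as far as the arm can. A call with a number of a shift or a turn outside -1 to 1 is refused whole. A call with a gripper value outside its range is refused whole. The fingers move at their own pace and stop on an object; "newtons" is the grip in N (left out, the last holds). Time passes only in rows, so rows that repeat a pose let the fingers close. It gives the time, the measured TCP pose, the force and the opening at its end, in the units of the state.
- env.get_state(): the state, without advancing time (a new reading comes with each control period).
- env.get_image(name): name is "scene" or "top"; returns a dict with "img" (420x560x3 uint8, red, green, blue), "range_z" (420x560 float32, m along the optical axis (not along the pixel's ray), 0 where there is no reading), "fx", "fy", "cx", "cy" (pixels), "xyz" and "attitude" of the camera in the world. Camera axes: x right, y down, z forward; pixel columns grow to the right and rows downward; lengths in m; the calibration is good to about 2 mm. A picture is of the moment at which its call begins.
- env.job_done(): hands the job in, once; it reports no verdict.
The state is a dict: "time": time; "qpos": joint angles; "qd": joint speeds; "effort": joint torques, N m; "tcp_pos": TCP position; "eef_rot": TCP orientation; "force": force on the tool from outside, world axes, zero at the start; "moment": the same for the moment, N m; "width": opening from 0.0 (shut) to 1.0 (fully open).
Only numpy, scipy, OpenCV 4.12 (cv2) and the standard library are available. Lean on these libraries where they do the work, as an engineer would, in place of code of your own. Each camera call takes 0.05 s, during which the arm holds its last target. There are 200 camera calls.

## Task

Tidy up after a print: first slide the flat bed scraper, blade first and fully home, into the slot at the foot of the black stand, then hang the basket by its handle on both prongs of the stand's hook, under the lamp bar, and leave it hanging still. Do not bump the lamp, and leave the bottle, the can and the printed bracket where they are.

Things in the scene. Friction and masses are not known exactly. Their poses are not given: they have to be found in the camera images.
- station: Fixed black steel stand with a double-prong hook and a wooden scraper dock at its foot. Origin on the table right below the hook seat; -x faces the robot (yaw within 0.15 rad), z up. Two 20 mm posts, 345 mm tall, at x +70, y +-125 mm on a 60 x 290 x 12 mm foot centred at x +80; a 14 x 20 mm crossbar joins them at x +70, z 200. Free in front of x +60 but for prongs, lamp and dock.
- hook_seat (a point): Where the middle of the handle bar rests when hung: station x 0, y 0, z 205 mm, station's axes. Two 10 mm prongs at y -36 and +36 run from the crossbar towards the robot, free space between. Nearly level from x +60 to 0 (the bar may rest there), then upturned tips, reaching x -27, tops 12 mm above this point: the bar's centre passes over them at least 20 mm above this point, then goes down.
- lamp: Fixed aluminium LED bar above the hook, parallel to the crossbar: 40 mm deep (station x +15 to +55), 270 mm wide, underside 332 mm and top 351 mm above the table. It bars a gripper that points straight down at the hook; one leaning 25 to 45 degrees back towards the robot passes in front of it. Origin and axes as the station.
- slot_end (a point): Middle of the closed end of the dock's slot, on its floor: station x +35, y 0, z 12 mm, station's axes. The slot is level, 60 mm long to its mouth (at -60 along x, facing the robot), 70 mm wide, 12 mm high. Guides flare out to 27 mm before the mouth; the floor runs on as a 100 mm wide, 12 mm thick ledge to station x -150. Top of the dock 38 mm above the table.
- scraper: Flat print-bed scraper, 0.15 kg, 175 mm long, lying flat on the table. Origin: underside, middle of the black handle; x points along it to the blade, z up. Handle 100 x 28 (y) x 26 (z) mm, x -50 to +50; steel blade 60 mm wide (y), 4 mm thick, flush with the underside, from the handle to x +125 mm.
- scraper_tip (a point): Middle of the blade's leading edge, on the underside: x +125 mm of the scraper.
- basket: Grey open plastic basket, 0.3 kg (may vary), 100 (x) x 140 (y) x 65 (z) mm, with a stiff steel handle arching over it in its y-z plane. Origin: centre of its underside, z up. It is the same front to back, and is hung with its y axis along the crossbar, either way round.
- bail_mid (a point): Centre of the handle's level top bar, 135 mm above the basket's underside. The bar runs along the basket's y from -62 to +62 mm and is 8 mm thick; its middle 36 mm carries a round wooden grip of 16 mm diameter, to be pinched across the bar, between the prongs when hanging.
- bottle: Bystander: white plastic bottle, 56 mm diameter, 180 mm tall; origin at its foot.
- can: Bystander: aluminium can, 66 mm diameter, 100 mm tall; origin at its foot.
- bracket: Bystander: freshly printed grey plastic L-shaped bracket, 60 x 50 mm, 45 mm tall; origin under its centre.
Not all that is in view belongs to the job. There is more than one size of the scraper; the one meant has the size given above. Leave any turquoise look-alike of the basket alone.

How it is judged:
By the outcome, as a careful person would: the job done as asked, in the order asked, and still so for the second after the job is handed in, with the robot touching nothing.
It also fails if it takes over 67 s, if anything falls off the work surface, if the arm or the gripper's body presses on something with over 40 N, if the wrist force passes 120 N, or if a joint passes its speed limit or range.

## Working session

There is one attempt and no reset: what is moved stays moved. The work goes in short steps, Python scripts to look and compute and a tool call to move; the robot and the scene stay as the last step left them, time stands still between calls to the robot, and variables do not carry over. Pictures are saved under pics/ and viewed, about 8 in all and at most 12, crops included, and the job is handed in when it is done.

Besides the shell and the picture viewer there is one more tool, called after "Call:" as a command line: name --argument value ..., lists and objects as JSON in quotes. apply_moves: Moves the arm, as the interface text tells. Shifts and turns lie within -1 to 1; 1 stands for 0.25 m of shift or 180 degrees of turn. Its arguments: {"type":"object","properties":{"deltas":{"type":"array"},"newtons":{"type":"number"}},"required":["deltas"]}

```bash
mkdir -p pics; ls; cat > h.py <<'E'
import numpy as np, cv2
from scipy.spatial.transform import Rotation as R
from rig import env
def grab(n,save=None):
    d=env.get_image(n)
    if save: cv2.imwrite(f'pics/{save}.png',d['img'][:,:,::-1])
    a=np.array(d['attitude'],float)
    d['R']=a if a.shape==(3,3) else R.from_quat(a,scalar_first=True).as_matrix()
    return d
def cloud(d):
    z=d['range_z']; v,u=np.mgrid[:z.shape[0],:z.shape[1]]
    p=np.stack([(u-d['cx'])/d['fx']*z,(v-d['cy'])/d['fy']*z,z],-1)
    P=p@d['R'].T+np.array(d['xyz']); P[z==0]=np.nan
    return P
E
python3 - <<'E'
from h import *
for n in('scene','top'):
    d=grab(n,n); np.savez(n,**{k:v for k,v in d.items()})
    print(n,d['xyz'],d['attitude'],d['fx'],d['cx'],d['cy'])
print(env.get_state())
a=cv2.imread('pics/scene.png');b=cv2.imread('pics/top.png')
E
```

```text
pics
scene [ 1.21546228 -0.64968056  0.89594011] [-0.41360803  0.84052589  0.31145746 -0.15949572] 399.10477432738026 280.1124797377675 206.37611549515972
top [0.34496724 0.06809479 1.16023022] [-0.08066079  0.74856779 -0.65448125  0.06924162] 382.95508448080705 286.93907631455954 209.7895107785231
{'time': 0.1, 'qpos': array([ 1.28639809e+00,  4.80777767e-01,  1.59677347e+00,  6.97973226e-06,
        1.06512865e+00, -4.66143476e-02]), 'qd': array([ 0.00055057, -0.00087008, -0.0014854 ,  0.00063608,  0.00248863,
        0.00021727]), 'effort': array([ 1.31836827e-03, -9.52275968e+01, -4.31035745e+01, -3.60586882e-04,
        5.46961659e-03,  6.47992601e-05]), 'tcp_pos': array([0.15299308, 0.63136993, 0.23074491]), 'eef_rot': array([-9.25715166e-05,  1.18613710e-01,  9.92940327e-01, -5.35680815e-04]), 'force': array([-0.87748855,  0.58760127, -0.53448626]), 'moment': array([-0.05584461, -0.0219049 , -0.07708601]), 'width': 1.0031390862119722}
```

View pics/scene.png

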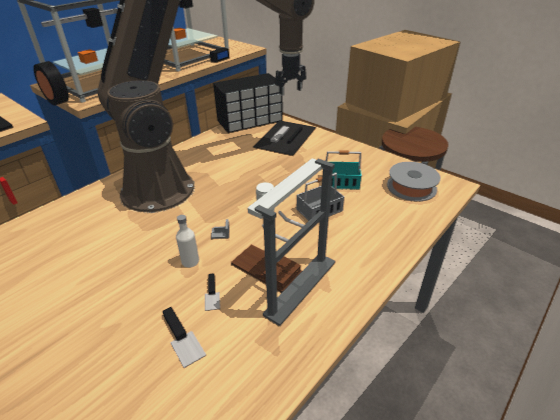

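View pics/top.png

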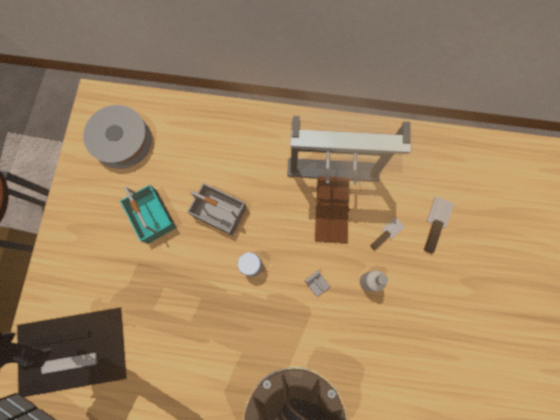

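The scene view shows the stand around (300,240) with its dock at (265,265). The grey basket is at (320,200) and the turquoise one at (345,172). There are two scrapers: the larger one at scene (183,335) / top (436,225), and a smaller one at scene (212,290) / top (388,234). I'll check their lengths by measurement, along with the stand and basket.

```bash
cat > m.py <<'E'
from h import *
d=dict(np.load('top.npz'));s=dict(np.load('scene.npz'))
P=cloud(d);Q=cloud(s)
im=d['img'].astype(int); hsv=cv2.cvtColor(d['img'],cv2.COLOR_RGB2HSV)
tab=P[(abs(P[...,2])<.01)]; print('table z',np.median(tab[:,2]))
def reg(u0,u1,v0,v1,m,name,hz=None):
    M=np.zeros(m.shape,bool);M[v0:v1,u0:u1]=m[v0:v1,u0:u1]
    n,l,st,_=cv2.connectedComponentsWithStats(M.astype(np.uint8)); k=1+np.argmax(st[1:,4]); M=l==k
    v,u=np.nonzero(M)
    if hz is None: p=P[M]; p=p[np.isfinite(p[:,2])]
    else:
        r=np.stack([(u-d['cx'])/d['fx'],(v-d['cy'])/d['fy'],np.ones(len(u))],-1)@d['R'].T
        p=d['xyz']+r*((hz-d['xyz'][2])/r[:,2])[:,None]
    c,(w,h),a=cv2.minAreaRect((p[:,:2]*1000).astype(np.float32))
    print(name,len(u),'c',np.round(c,1),'wh',round(w,1),round(h,1),'ang',round(a,2),'z',np.round(np.nanpercentile(P[M][:,2],[5,50,95]),3),'mean',p[:,:2].mean(0).round(4))
    return M
H,S,V=hsv[...,0],hsv[...,1],hsv[...,2]
dark=V<70; grey=(S<70)&(V>110)
reg(415,460,185,262,dark,'big handle',.026); reg(415,460,190,235,grey,'big blade',.004)
reg(365,410,210,255,dark,'small handle',.026); reg(365,410,210,245,grey,'small blade',.004)
nz=P[...,2]
reg(280,420,110,190,(nz>.335)&(nz<.365)&(V>120),'lamp')
reg(310,355,170,250,(nz>.005)&(nz<.018),'ledge'); reg(310,355,170,220,(nz>.03)&(nz<.048),'docktop')
reg(280,420,110,190,(nz>.19)&(nz<.22),'crossbar/prongs')
reg(185,250,180,240,(nz>.045)&(nz<.075),'basket rim'); reg(185,250,180,240,(nz>.115),'basket handle')
reg(365,395,260,300,nz>.04,'bottle');reg(235,265,250,280,nz>.07,'can');reg(300,335,265,300,nz>.02,'bracket')
# scene cloud too
for n,C in(('top',P),('scene',Q)):
    z=C[...,2]; 
    q=C[(z>.335)&(z<.365)&(C[...,0]>.6)&(C[...,0]<1)&(abs(C[...,1])<.35)]
    print(n,'lamp',len(q),cv2.minAreaRect((q[:,:2]*1000).astype(np.float32)))
o=cv2.resize(d['img'][100:310,100:460,::-1],None,fx=2.2,fy=2.2,interpolation=cv2.INTER_CUBIC); cv2.imwrite('pics/crop.png',o)
E
python3 m.py
```

```text
table z -0.00012519512828734758
big handle 1 c [ 525.3 -324.1] wh 0.0 0.0 ang 0.0 z [0.024 0.024 0.024] mean [ 0.5253 -0.3241]
big blade 473 c [ 649.2 -365.1] wh 59.2 84.5 ang 75.65 z [-0.001  0.003  0.008] mean [ 0.6522 -0.3654]Traceback (most recent call last):
  File "m.py", line 20, in <module>
    reg(365,410,210,255,dark,'small handle',.026); reg(365,410,210,245,grey,'small blade',.004)
    ~~~^^^^^^^^^^^^^^^^^^^^^^^^^^^^^^^^^^^^^^^^^^
  File "m.py", line 8, in reg
    n,l,st,_=cv2.connectedComponentsWithStats(M.astype(np.uint8)); k=1+np.argmax(st[1:,4]); M=l==k
                                                                       ~~~~~~~~~^^^^^^^^^^
    return _wrapfunc(a, 'argmax', axis=axis, out=out, **kwds)
    return bound(*args, **kwds)
ValueError: attempt to get argmax of an empty sequence
```

```bash
sed -i 's/^dark=.*/dark=(P[...,2]>.015)\&(P[...,2]<.04); grey=(S<70)\&(V>110)\&(P[...,2]<.012)/' m.py; python3 m.py
```

```text
table z -0.00012519512828734758
big handle 330 c [ 568.8 -340.9] wh 30.0 101.6 ang 76.22 z [0.019 0.025 0.028] mean [ 0.5684 -0.341 ]
big blade 465 c [ 649.2 -365.1] wh 59.2 84.5 ang 75.65 z [-0.001  0.003  0.007] mean [ 0.6527 -0.3656]
small handle 122 c [ 535.8 -183.3] wh 18.9 67.4 ang 48.9 z [0.015 0.018 0.021] mean [ 0.5362 -0.1838]
small blade 222 c [ 581. -225.] wh 40.1 56.0 ang 50.75 z [-0.002  0.002  0.006] mean [ 0.5822 -0.2264]
lamp 2343 c [711.6 -23.8] wh 71.6 268.3 ang 4.38 z [0.344 0.351 0.357] mean [ 0.6973 -0.0253]
ledge 1321 c [575.8 -33.6] wh 130.7 103.5 ang 2.99 z [0.008 0.012 0.015] mean [ 0.5736 -0.0345]
docktop 683 c [673.4 -26.7] wh 73.3 92.4 ang 4.12 z [0.034 0.037 0.041] mean [ 0.6713 -0.0277]
crossbar/prongs 572 c [681.3 -26.2] wh 93.6 269.1 ang 4.61 z [0.193 0.202 0.215] mean [ 0.7065 -0.0249]
basket rim 371 c [560.9 311.2] wh 141.9 101.5 ang 72.06 z [0.047 0.063 0.067] mean [0.5616 0.3113]
basket handle 183 c [560.8 310.2] wh 131.2 15.8 ang 72.41 z [0.131 0.139 0.144] mean [0.5596 0.3089]
bottle 395 c [ 409.3 -160.7] wh 54.3 50.7 ang 13.6 z [0.084 0.123 0.181] mean [ 0.4072 -0.1555]
can 442 c [409.  186.5] wh 62.8 62.2 ang 54.21 z [0.087 0.1   0.103] mean [0.4083 0.1852]
bracket 93 c [390.1   1.7] wh 51.8 44.0 ang 15.38 z [0.027 0.043 0.048] mean [ 0.3957 -0.    ]
top lamp 2460 ((711.5719604492188, -23.773971557617188), (71.55569458007812, 268.34912109375), 4.375485897064209)
scene lamp 1582 ((711.6362915039062, -28.059036254882812), (72.93851470947266, 271.9693908691406), 4.210742950439453)
```

View pics/crop.png

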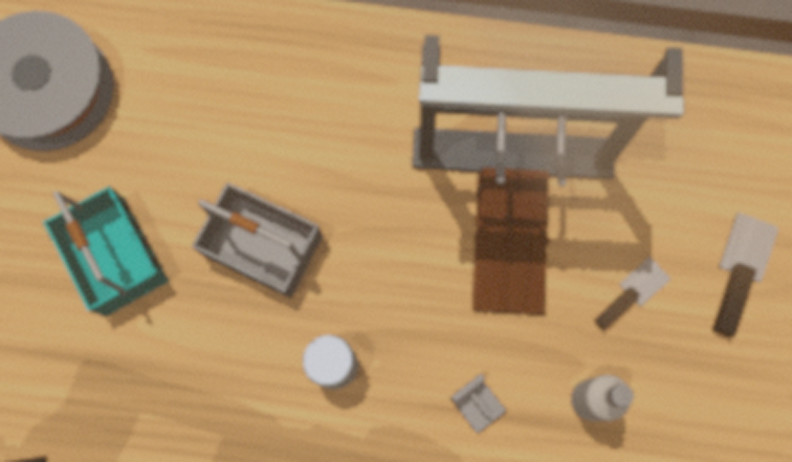

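The crop confirms the choices. The larger scraper at crop (745,275) has a handle measuring 101x30 mm, which matches the specified size. The one at crop (632,295) has a 67 mm handle, so it's the decoy. The grey basket is at crop (258,240) and the turquoise look-alike at (107,250). Next I'll refine the station and scraper poses with both views.

```bash
cat > m2.py <<'E'
from h import *
D={n:dict(np.load(n+'.npz')) for n in('top','scene')}
for n,d in D.items():
    C=cloud(d); hsv=cv2.cvtColor(d['img'],cv2.COLOR_RGB2HSV).reshape(-1,3); p=C.reshape(-1,3); ok=np.isfinite(p[:,2]); p=p[ok];hsv=hsv[ok]
    x,y,z=p.T
    def bx(m,name,u):
        q=p[m][:,:2]*1000; c,wh,a=cv2.minAreaRect(q.astype(np.float32))
        # PCA angle
        t=q-q.mean(0); e=np.linalg.svd(t,full_matrices=False)[2][0]
        A=np.array([np.cos(u),np.sin(u)]);B=np.array([-A[1],A[0]])
        print(n,name,m.sum(),'c',np.round(c,1),'wh',np.round(wh,1),'a',round(a,2),'pca',round(np.degrees(np.arctan2(e[1],e[0])),2),'mean',q.mean(0).round(1),'along',np.percentile(q@A,[2,98]).round(1),'across',np.percentile(q@B,[2,98]).round(1))
    u=np.radians(4.2)
    st=(x>.5)&(x<.85)&(abs(y+.025)<.16)
    white=hsv[:,2]>130
    bx(st&(z>.346)&(z<.358)&white,'lamp',u)
    bx(st&(z>.033)&(z<.043)&(x<.74),'docktop',u)
    brown=(hsv[:,1]>90)&(hsv[:,2]<130)
    bx(st&(z>.007)&(z<.017)&(x<.7)&brown&(abs(y+.03)<.08),'ledge',u)
    bx(st&(z>.19)&(z<.225)&(x<.72)&(abs(y+.025)<.06),'prongs',u)
    for s in(1,-1): bx(st&(z>.19)&(z<.225)&(x<.72)&(abs(y+.025)<.06)&(s*(y+.027)>0),'prong%d'%s,u)
    sc=np.radians(-15)
    bg=(x>.5)&(x<.72)&(y<-.29)&(y>-.42)
    bx(bg&(z>.021)&(z<.031),'handle',sc)
    bx(bg&(z<.012)&(hsv[:,1]<70)&(hsv[:,2]>110),'blade',sc)
    bk=(x>.45)&(x<.67)&(y>.2)&(y<.42)
    br=np.radians(-17.7)
    bx(bk&(z>.126)&(z<.15),'bail',br); bx(bk&(z>.06)&(z<.07),'rim',br); bx(bk&(z>.126)&(z<.15)&(hsv[:,1]>120),'grip',br)
    q=bk&(z>.126)&(z<.15); print('bail z',np.percentile(z[q],[5,50,95]).round(4))
E
python3 m2.py
```

```text
top lamp 1991 c [711.6 -23.8] wh [ 71.5 268.3] a 4.38 pca -85.46 mean [696.4 -25.3] along [673.2 729. ] across [-204.9   54.3]
top docktop 680 c [681.4 -28.4] wh [ 91.1 263.7] a 5.83 pca -79.3 mean [672.7 -28.2] along [634.  718.2] across [-121.7  -30.8]
top ledge 1260 c [599.9 -31.3] wh [176. 100.] a 3.43 pca -169.12 mean [576.5 -34.1] along [510.8 635.6] across [-122.5  -29.3]
top prongs 225 c [678.8 -17.8] wh [88.3 98.7] a 3.52 pca -88.8 mean [678.2 -25. ] along [633.  715.8] across [-116.5  -35.8]
top prong1 116 c [679.    9.8] wh [91.6 25. ] a 15.6 pca -174.94 mean [676.6   9.8] along [633.  717.7] across [-44.7 -35.3]
top prong-1 109 c [678.6 -62.4] wh [82.4  9.5] a 3.62 pca -176.22 mean [680.  -62.1] along [633.5 712.6] across [-116.6 -107.6]
top handle 296 c [ 570.2 -343. ] wh [ 28.2 100.4] a 75.95 pca 165.59 mean [ 569.7 -342.5] along [592.4 687.2] across [-196.8 -170.5]
top blade 465 c [ 649.6 -366.2] wh [62.2 85.4] a 76.33 pca 161.37 mean [ 652.9 -365.9] along [683.6 762.7] across [-214.1 -156.3]
top bail 177 c [560.8 310.3] wh [129.3  15.8] a 72.41 pca -108.1 mean [559.9 
[... 1065 characters left out ...]
] across [-122.  -111.5]
scene handle 329 c [ 570.4 -347.6] wh [ 27.9 102.4] a 75.48 pca -14.55 mean [ 573.8 -349. ] along [594.6 690.1] across [-201.4 -175.2]
scene blade 692 c [ 647.8 -367.6] wh [61.1 90.9] a 75.99 pca -15.35 mean [ 653.  -369.8] along [682.9 764.6] across [-216.9 -158.6]
scene bail 66 c [562.6 307. ] wh [127.6  13.7] a 72.11 pca -107.94 mean [558.3 291.9] along [435.9 448. ] across [400.1 526.2]
scene rim 121 c [561.7 307.5] wh [143.8 102.3] a 71.55 pca -122.96 mean [565.5 300.3] along [392.2 492.3] across [393.4 533.8]
scene grip 20 c [560.7 298.1] wh [18.6  9.4] a 74.95 pca -101.21 mean [560.9 296.7] along [438.8 448. ] across [445.3 462.4]
bail z [0.129  0.1363 0.1411]
```

```bash
cat > plan.py <<'E'
# plan(list of (pos, R)) -> rows from commanded pose; commanded pose kept in cmd.json (last row, rounded as sent)
from h import *
import json,os
def load():
    if os.path.exists('cmd.json'):
        c=json.load(open('cmd.json')); return np.array(c['p']),R.from_quat(c['q'])
    s=env.get_state(); return s['tcp_pos'],R.from_quat(s['eef_rot'],scalar_first=True)
def tool(yaw,lean=0):
    "tool y at heading yaw (deg), then leaned: z = sin(l)*h - cos(l)*up with h=heading of y"
    h=np.array([np.cos(np.radians(yaw)),np.sin(np.radians(yaw)),0]);u=np.array([0,0,1.]);l=np.radians(lean)
    z=np.sin(l)*h-np.cos(l)*u; y=np.cos(l)*h+np.sin(l)*u
    return R.from_matrix(np.stack([np.cross(y,z),y,z],1))
def plan(T,commit=True):
    p0,r0=load()
    for p,r in T:
        s=np.round(r0.inv().apply(np.array(p)-p0)/.25,3)+0.; w=np.round((r0.inv()*r).as_rotvec()/np.pi,3)+0.
        print('slide',s.tolist(),'rot',w.tolist(),'rows>=%.1f,%.1f'%(np.linalg.norm(s)*.25/.0417,np.linalg.norm(w)*180/7.16))
    pe=p0+r0.apply(s*.25); re=r0*R.from_rotvec(w*np.pi)
    if commit: json.dump(dict(p=pe.tolist(),q=re.as_quat().tolist()),open('cmd.json','w'))
def st():
    s=env.get_state(); p,r=load(); q=R.from_quat(s['eef_rot'],scalar_first=True)
    print('t',round(s['time'],2),'tcp',s['tcp_pos'].round(4),'err',(s['tcp_pos']-p).round(4),np.degrees((r.inv()*q).as_rotvec()).round(2),'F',s['force'].round(1),'w',round(s['width'],3),'q',s['qpos'].round(2))
E
python3 -c "
from plan import *
r=tool(75.2)
plan([((.46,.2,.30),r),((.50,-.15,.30),r),((.571,-.3456,.15),r)])"
```

```text
slide [-1.6, -1.388, -0.276] rot [0.0, 0.0, 0.007] rows>=12.8,0.2
slide [-2.085, -2.711, -0.274] rot [0.0, 0.0, 0.007] rows>=20.6,0.2
slide [-2.546, -3.404, 0.327] rot [0.0, 0.0, 0.007] rows>=25.6,0.2
```

```bash
rm cmd.json; python3 -c "
from plan import *
r=tool(75.2)
for p in [(.36,.43,.30),(.46,.20,.30),(.50,-.03,.30),(.54,-.25,.20),(.571,-.3456,.08)]: plan([(p,r)])"
```

```text
slide [-0.994, -0.588, -0.276] rot [0.0, 0.0, 0.007] rows>=7.1,0.2
slide [-0.623, -0.786, 0.0] rot [0.0, 0.0, 0.0] rows>=6.0,0.0
slide [-0.391, -0.848, 0.001] rot [0.0, 0.0, 0.0] rows>=5.6,0.0
slide [-0.381, -0.809, 0.401] rot [0.0, 0.0, 0.0] rows>=5.9,0.0
slide [-0.218, -0.338, 0.481] rot [0.0, 0.0, 0.0] rows>=3.8,0.0
```

Call:
apply_moves --deltas '[{"delta_rot":[0,0,0.007],"slide":[-0.994,-0.588,-0.276],"fingers":1},{"delta_rot":[0,0,0.007],"slide":[-0.994,-0.588,-0.276],"fingers":1},{"delta_rot":[0,0,0.007],"slide":[-0.994,-0.588,-0.276],"fingers":1},{"delta_rot":[0,0,0.007],"slide":[-0.994,-0.588,-0.276],"fingers":1},{"delta_rot":[0,0,0.007],"slide":[-0.994,-0.588,-0.276],"fingers":1},{"delta_rot":[0,0,0.007],"slide":[-0.994,-0.588,-0.276],"fingers":1},{"delta_rot":[0,0,0.007],"slide":[-0.994,-0.588,-0.276],"fingers":1},{"delta_rot":[0,0,0.007],"slide":[-0.994,-0.588,-0.276],"fingers":1},{"delta_rot":[0,0,0.007],"slide":[-0.994,-0.588,-0.276],"fingers":1},{"delta_rot":[0,0,0.007],"slide":[-0.994,-0.588,-0.276],"fingers":1}]'

```text
time: 0.93
tcp_pos: [0.36, 0.4302, 0.3001]
eef_rot: [-0.0, 0.13, 0.991, -0.0]
force: [-0.1, -0.1, 0.3]
width: 0.995
```

Call:
apply_moves --deltas '[{"delta_rot":[0,0,0],"slide":[-0.623,-0.786,0],"fingers":1},{"delta_rot":[0,0,0],"slide":[-0.623,-0.786,0],"fingers":1},{"delta_rot":[0,0,0],"slide":[-0.623,-0.786,0],"fingers":1},{"delta_rot":[0,0,0],"slide":[-0.623,-0.786,0],"fingers":1},{"delta_rot":[0,0,0],"slide":[-0.623,-0.786,0],"fingers":1},{"delta_rot":[0,0,0],"slide":[-0.623,-0.786,0],"fingers":1},{"delta_rot":[0,0,0],"slide":[-0.623,-0.786,0],"fingers":1},{"delta_rot":[0,0,0],"slide":[-0.623,-0.786,0],"fingers":1},{"delta_rot":[0,0,0],"slide":[-0.623,-0.786,0],"fingers":1}]'

```text
time: 1.68
tcp_pos: [0.4595, 0.2014, 0.2998]
eef_rot: [-0.0, 0.129, 0.992, 0.0]
force: [-1.0, -0.1, 1.2]
width: 1.005
```

Call:
apply_moves --deltas '[{"delta_rot":[0,0,0],"slide":[-0.391,-0.848,0],"fingers":1},{"delta_rot":[0,0,0],"slide":[-0.391,-0.848,0],"fingers":1},{"delta_rot":[0,0,0],"slide":[-0.391,-0.848,0],"fingers":1},{"delta_rot":[0,0,0],"slide":[-0.391,-0.848,0],"fingers":1},{"delta_rot":[0,0,0],"slide":[-0.391,-0.848,0],"fingers":1},{"delta_rot":[0,0,0],"slide":[-0.391,-0.848,0],"fingers":1},{"delta_rot":[0,0,0],"slide":[-0.391,-0.848,0],"fingers":1},{"delta_rot":[0,0,0],"slide":[-0.391,-0.848,0],"fingers":1}]'

```text
time: 2.35
tcp_pos: [0.5002, -0.0288, 0.2999]
eef_rot: [-0.0, 0.13, 0.992, 0.0]
force: [-0.8, 0.3, -0.2]
width: 0.999
```

```bash
python3 -c "
from plan import *
st()"
```

```text
t 2.35 tcp [ 0.5002 -0.0288  0.2999] err [-0.0708  0.3169  0.22  ] [-0.08  0.04  0.  ] F [-0.8  0.3 -0.2] w 0.999 q [-0.12  0.2   1.84  0.    1.1  -1.43]
```

Call:
apply_moves --deltas '[{"delta_rot":[0,0,0],"slide":[-0.381,-0.809,0.401],"fingers":1},{"delta_rot":[0,0,0],"slide":[-0.381,-0.809,0.401],"fingers":1},{"delta_rot":[0,0,0],"slide":[-0.381,-0.809,0.401],"fingers":1},{"delta_rot":[0,0,0],"slide":[-0.381,-0.809,0.401],"fingers":1},{"delta_rot":[0,0,0],"slide":[-0.381,-0.809,0.401],"fingers":1},{"delta_rot":[0,0,0],"slide":[-0.381,-0.809,0.401],"fingers":1},{"delta_rot":[0,0,0],"slide":[-0.381,-0.809,0.401],"fingers":1},{"delta_rot":[0,0,0],"slide":[-0.381,-0.809,0.401],"fingers":1},{"delta_rot":[0,0,0],"slide":[-0.381,-0.809,0.401],"fingers":1}]'

```text
time: 3.1
tcp_pos: [0.5406, -0.2473, 0.1998]
eef_rot: [-0.0, 0.129, 0.992, 0.0]
force: [-0.5, -0.0, 0.6]
width: 0.999
```

Call:
apply_moves --deltas '[{"delta_rot":[0,0,0],"slide":[-0.218,-0.338,0.481],"fingers":1},{"delta_rot":[0,0,0],"slide":[-0.218,-0.338,0.481],"fingers":1},{"delta_rot":[0,0,0],"slide":[-0.218,-0.338,0.481],"fingers":1},{"delta_rot":[0,0,0],"slide":[-0.218,-0.338,0.481],"fingers":1},{"delta_rot":[0,0,0],"slide":[-0.218,-0.338,0.481],"fingers":1},{"delta_rot":[0,0,0],"slide":[-0.218,-0.338,0.481],"fingers":1},{"delta_rot":[0,0,0],"slide":[-0.218,-0.338,0.481],"fingers":1}]'

```text
time: 3.68
tcp_pos: [0.5719, -0.3433, 0.0808]
eef_rot: [0.0, 0.129, 0.992, 0.0]
force: [-1.3, -0.6, 0.4]
width: 1.0
```

```bash
python3 -c "
from plan import *
st()
r=tool(75.2)
d=grab('scene'); cv2.imwrite('pics/s1.png',cv2.resize(d['img'][230:400,90:310,::-1],None,fx=3,fy=3))
for p in [(.571,-.3456,.006)]: plan([(p,r)])"
```

```text
t 3.68 tcp [ 0.5719 -0.3433  0.0808] err [0.0009 0.0024 0.0009] [-0.07 -0.03 -0.09] F [-1.3 -0.6  0.4] w 1.0 q [-0.59  0.67  1.67  0.    0.8  -1.9 ]
slide [0.0, 0.001, 0.296] rot [0.0, 0.0, 0.0] rows>=1.8,0.0
```

View pics/s1.png

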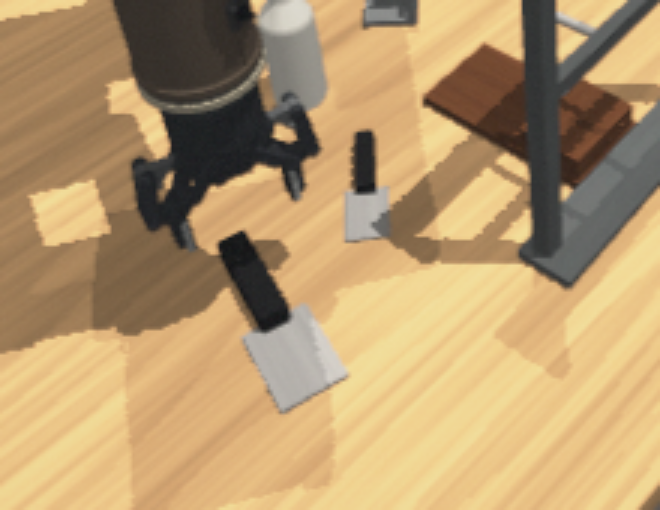

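The open gripper straddles the long scraper's handle, with fingertips at crop (190,240) and (295,190) and the handle at (253,280). The smaller scraper at (365,185) is clear. I'll descend and grip.

Call:
apply_moves --deltas '[{"delta_rot":[0,0,0],"slide":[0,0.001,0.1],"fingers":1},{"delta_rot":[0,0,0],"slide":[0,0.001,0.2],"fingers":1},{"delta_rot":[0,0,0],"slide":[0,0.001,0.27],"fingers":1},{"delta_rot":[0,0,0],"slide":[0,0.001,0.296],"fingers":1},{"delta_rot":[0,0,0],"slide":[0,0.001,0.296],"fingers":1},{"delta_rot":[0,0,0],"slide":[0,0.001,0.296],"fingers":1},{"delta_rot":[0,0,0],"slide":[0,0.001,0.296],"fingers":0},{"delta_rot":[0,0,0],"slide":[0,0.001,0.296],"fingers":0},{"delta_rot":[0,0,0],"slide":[0,0.001,0.296],"fingers":0},{"delta_rot":[0,0,0],"slide":[0,0.001,0.296],"fingers":0},{"delta_rot":[0,0,0],"slide":[0,0.001,0.296],"fingers":0},{"delta_rot":[0,0,0],"slide":[0,0.001,0.296],"fingers":0},{"delta_rot":[0,0,0],"slide":[0,0.001,0.296],"fingers":0},{"delta_rot":[0,0,0],"slide":[0,0.001,0.296],"fingers":0},{"delta_rot":[0,0,0],"slide":[0,0.001,0.296],"fingers":0}]' --newtons 60

```text
time: 4.98
tcp_pos: [0.5715, -0.3452, 0.0065]
eef_rot: [0.0, 0.13, 0.992, -0.0]
force: [-0.3, 1.7, 9.2]
width: 0.31
```

```bash
python3 -c "
from plan import *
st()
S=np.array([.663,-.030]);u=np.radians(4.2);A=np.array([np.cos(u),np.sin(u)])
g=lambda xs,z,ys=0: (*(S+A*xs+np.array([-A[1],A[0]])*ys),z)
print(g(-125,0) if 0 else g(-.17,.1))
r=tool(94.2)
plan([((.571,-.3456,.08),tool(75.2))])
plan([((.50,-.16,.11),r)])
plan([(g(-.175,.06),r)])
"
```

```text
t 4.98 tcp [ 0.5715 -0.3452  0.0065] err [0.0005 0.0003 0.0006] [-0.05 -0.05  0.01] F [-0.3  1.7  9.2] w 0.31 q [-0.59  0.77  1.7   0.    0.67 -1.9 ]
(np.float64(0.49345653887184215), np.float64(-0.042450493511697385), 0.1)
slide [0.0, -0.001, -0.296] rot [0.0, 0.0, 0.0] rows>=1.8,0.0
slide [0.465, 0.645, -0.121] rot [0.0, 0.0, -0.106] rows>=4.8,2.7
slide [0.012, 0.471, 0.199] rot [0.0, 0.0, 0.0] rows>=3.1,0.0
```

```bash
cat >> plan.py <<'E'
S=np.array([.663,-.030]);U=4.2
def g(xs,z,ys=0):
    a=np.radians(U); return (S[0]+np.cos(a)*xs-np.sin(a)*ys,S[1]+np.sin(a)*xs+np.cos(a)*ys,z)
def setcmd(p,r): json.dump(dict(p=list(p),q=r.as_quat().tolist()),open('cmd.json','w'))
E
python3 -c "
from plan import *
setcmd((.571,-.3456,.0055),tool(75.2))
plan([((.56,-.30,.10),tool(75.2)),((.54,-.20,.25),tool(75.2))])
plan([(g(-.18,.25),tool(94.2))])
plan([(g(-.18,.024),tool(94.2))])
"
```

```text
slide [0.089, 0.165, -0.378] rot [0.0, 0.0, 0.0] rows>=2.5,0.0
slide [0.269, 0.531, -0.978] rot [0.0, 0.0, 0.0] rows>=6.9,0.0
slide [0.378, 0.549, 0.0] rot [0.0, 0.0, -0.106] rows>=4.0,2.7
slide [0.0, 0.0, 0.904] rot [0.0, 0.0, 0.0] rows>=5.4,0.0
```

Call:
apply_moves --deltas '[{"delta_rot":[0,0,0],"slide":[0,0,-0.15],"fingers":0},{"delta_rot":[0,0,0],"slide":[0.089,0.165,-0.378],"fingers":0},{"delta_rot":[0,0,0],"slide":[0.089,0.165,-0.378],"fingers":0},{"delta_rot":[0,0,0],"slide":[0.269,0.531,-0.978],"fingers":0},{"delta_rot":[0,0,0],"slide":[0.269,0.531,-0.978],"fingers":0},{"delta_rot":[0,0,0],"slide":[0.269,0.531,-0.978],"fingers":0},{"delta_rot":[0,0,0],"slide":[0.269,0.531,-0.978],"fingers":0},{"delta_rot":[0,0,0],"slide":[0.269,0.531,-0.978],"fingers":0},{"delta_rot":[0,0,0],"slide":[0.269,0.531,-0.978],"fingers":0},{"delta_rot":[0,0,0],"slide":[0.269,0.531,-0.978],"fingers":0}]'

```text
time: 5.82
tcp_pos: [0.5405, -0.1994, 0.2506]
eef_rot: [0.001, 0.129, 0.992, -0.0]
force: [0.1, 0.2, -2.4]
width: 0.312
```

Call:
apply_moves --deltas '[{"delta_rot":[0,0,-0.03],"slide":[0.1,0.14,0],"fingers":0},{"delta_rot":[0,0,-0.06],"slide":[0.2,0.28,0],"fingers":0},{"delta_rot":[0,0,-0.08],"slide":[0.3,0.42,0],"fingers":0},{"delta_rot":[0,0,-0.106],"slide":[0.378,0.549,0],"fingers":0},{"delta_rot":[0,0,-0.106],"slide":[0.378,0.549,0],"fingers":0},{"delta_rot":[0,0,-0.106],"slide":[0.378,0.549,0],"fingers":0},{"delta_rot":[0,0,-0.106],"slide":[0.378,0.549,0],"fingers":0}]'

```text
time: 6.4
tcp_pos: [0.4842, -0.043, 0.2491]
eef_rot: [-0.001, -0.036, 0.999, -0.0]
force: [0.9, -0.4, -0.8]
width: 0.311
```

Call:
apply_moves --deltas '[{"delta_rot":[0,0,0],"slide":[0,0,0.16],"fingers":0},{"delta_rot":[0,0,0],"slide":[0,0,0.32],"fingers":0},{"delta_rot":[0,0,0],"slide":[0,0,0.48],"fingers":0},{"delta_rot":[0,0,0],"slide":[0,0,0.6],"fingers":0},{"delta_rot":[0,0,0],"slide":[0,0,0.72],"fingers":0},{"delta_rot":[0,0,0],"slide":[0,0,0.8],"fingers":0},{"delta_rot":[0,0,0],"slide":[0,0,0.8],"fingers":0},{"delta_rot":[0,0,0],"slide":[0,0,0.8],"fingers":0}]'

```text
time: 7.07
tcp_pos: [0.4835, -0.0435, 0.0491]
eef_rot: [-0.002, -0.036, 0.999, 0.0]
force: [-0.0, -0.2, -0.9]
width: 0.313
```

```bash
python3 -c "
from plan import *
st()
d=grab('scene'); np.savez('s2',**d); a=cv2.resize(d['img'][190:330,180:350,::-1],None,fx=3,fy=3,interpolation=2)
e=grab('top'); np.savez('t2',**e); b=cv2.resize(e['img'][140:300,270:400,::-1],(341,420),interpolation=2)
cv2.imwrite('pics/s2.png',np.hstack([a[:420,:455],b]))"
```

```text
t 7.07 tcp [ 0.4835 -0.0435  0.0491] err [-0.0001 -0.0003  0.0251] [-0.04  0.18  0.2 ] F [-0.  -0.2 -0.9] w 0.313 q [-0.15  0.54  2.12 -0.    0.49 -1.79]
```

View pics/s2.png

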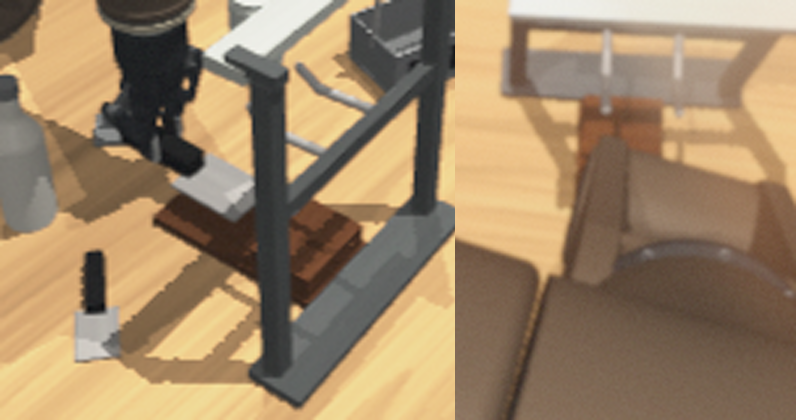

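The blade (scene crop (215,190)) is level and points at the dock. The arm hides it in the top view. I'll measure its lateral offset against the dock in the same scene image.

```bash
python3 -c "
from h import *
d=dict(np.load('s2.npz')); C=cloud(d); hsv=cv2.cvtColor(d['img'],cv2.COLOR_RGB2HSV)
u=np.radians(4.2);A=np.array([np.cos(u),np.sin(u)]);B=np.array([-A[1],A[0]])
x,y,z=np.moveaxis(C,-1,0); a=C[...,:2]@A*1000; b=C[...,:2]@B*1000
def rep(m,n,lo=2):
    q=(C[m][:,:2]*1000).astype(np.float32); print(n,m.sum(),'a',np.percentile(a[m],[lo,100-lo]).round(1),'b',np.percentile(b[m],[lo,100-lo]).round(1),'z',np.percentile(z[m],[5,50,95]).round(4),cv2.minAreaRect(q))
S,V=hsv[...,1],hsv[...,2]
m=(x>.52)&(x<.64)&(abs(y+.04)<.06)&(z>.035)&(z<.06)&(S<90)&(V>110); rep(m,'blade')
for a0 in range(560,610,10):
    k=m&(abs(a-a0)<5); 
    if k.sum()>5: print(a0,k.sum(),np.percentile(b[k],[2,98]).round(1), np.median(z[k]).round(4))
br=(S>90)&(V<130)&(x<.63)&(x>.5)&(abs(y+.04)<.08)
rep(br&(z>.006)&(z<.018),'ledge')
m2=(z>.19)&(z<.225)&(x<.715)&(x>.6)
for s in(1,-1): rep(m2&(s*(y+.031)>0)&(abs(y+.031)<.06),'prong')
dk=(z>.033)&(z<.043)&(x>.62)&(x<.72)&(abs(y+.03)<.07); rep(dk,'docktop')
"
```

```text
blade 319 a [523.2 599.2] b [-109.5  -50.3] z [0.0424 0.0454 0.0483] ((566.0966796875, -38.573143005371094), (86.51422119140625, 62.55437469482422), 1.8098167181015015)
560 44 [-109.3  -51.4] 0.0454
570 50 [-109.   -49.8] 0.0455
580 43 [-110.1  -55.5] 0.0452
590 24 [-103.3  -62. ] 0.0451
600 14 [-97.7 -74.7] 0.0467
ledge 383 a [511.4 617.1] b [-130.6  -74. ] z [0.0078 0.0109 0.0141] ((570.174072265625, -56.676109313964844), (114.26722717285156, 66.49433898925781), 5.013098239898682)
prong 104 a [635.6 711.3] b [-49.4 -40.4] z [0.1947 0.201  0.2122] ((674.7327270507812, 4.580657005310059), (79.340576171875, 10.489730834960938), 3.471862316131592)
prong 46 a [634.7 707.3] b [-121.1 -112.3] z [0.1951 0.2012 0.2137] ((678.1578369140625, -67.22328186035156), (73.51657104492188, 8.864630699157715), 4.304645538330078)
docktop 408 a [642.9 705. ] b [-124.9  -35.4] z [0.0342 0.0368 0.0395] ((674.4386596679688, -30.702640533447266), (72.13213348388672, 94.80119323730469), 3.058516502380371)
```

The blade's centre is within about 1 mm of the dock's in the same view (b −80 against −80.5). I'll lower it and slide it in.

Call:
apply_moves --deltas '[{"delta_rot":[0,0,0],"slide":[0,0,0.06],"fingers":0},{"delta_rot":[0,0,0],"slide":[0,0,0.112],"fingers":0},{"delta_rot":[0,0,0],"slide":[0,0,0.112],"fingers":0},{"delta_rot":[0,0,0],"slide":[-0.04,0,0.112],"fingers":0},{"delta_rot":[0,0,0],"slide":[-0.08,0,0.112],"fingers":0},{"delta_rot":[0,0,0],"slide":[-0.1,0,0.112],"fingers":0},{"delta_rot":[0,0,0],"slide":[-0.12,0,0.112],"fingers":0},{"delta_rot":[0,0,0],"slide":[-0.14,0,0.112],"fingers":0},{"delta_rot":[0,0,0],"slide":[-0.16,0,0.112],"fingers":0},{"delta_rot":[0,0,0],"slide":[-0.18,0,0.112],"fingers":0},{"delta_rot":[0,0,0],"slide":[-0.18,0,0.112],"fingers":0}]'

```text
time: 8.08
tcp_pos: [0.5303, -0.0392, 0.0224]
eef_rot: [0.001, -0.037, 0.999, -0.0]
force: [0.4, 0.5, -1.2]
width: 0.311
```

Call:
apply_moves --deltas '[{"delta_rot":[0,0,0],"slide":[-0.02,0,0.002],"fingers":0},{"delta_rot":[0,0,0],"slide":[-0.04,0,0.004],"fingers":0},{"delta_rot":[0,0,0],"slide":[-0.06,0,0.006],"fingers":0},{"delta_rot":[0,0,0],"slide":[-0.08,0,0.008],"fingers":0},{"delta_rot":[0,0,0],"slide":[-0.1,0,0.008],"fingers":0},{"delta_rot":[0,0,0],"slide":[-0.12,0,0.008],"fingers":0},{"delta_rot":[0,0,0],"slide":[-0.14,0,0.008],"fingers":0},{"delta_rot":[0,0,0],"slide":[-0.15,0,0.008],"fingers":0},{"delta_rot":[0,0,0],"slide":[-0.16,0,0.008],"fingers":0},{"delta_rot":[0,0,0],"slide":[-0.16,0,0.008],"fingers":0}]'

```text
time: 8.92
tcp_pos: [0.5695, -0.0362, 0.0203]
eef_rot: [0.0, -0.037, 0.999, -0.0]
force: [-0.3, 0.0, -1.8]
width: 0.313
```

Call:
apply_moves --deltas '[{"delta_rot":[0,0,0],"slide":[-0.005,0,0],"fingers":0},{"delta_rot":[0,0,0],"slide":[-0.01,0,0],"fingers":0},{"delta_rot":[0,0,0],"slide":[-0.014,0,0],"fingers":0},{"delta_rot":[0,0,0],"slide":[-0.014,0,0],"fingers":0}]'

```text
time: 9.25
tcp_pos: [0.572, -0.036, 0.0202]
eef_rot: [-0.0, -0.037, 0.999, 0.0]
force: [-1.9, -1.7, -0.0]
width: 0.311
```

Call:
apply_moves --deltas '[{"delta_rot":[0,0,0],"slide":[-0.004,0,0],"fingers":0},{"delta_rot":[0,0,0],"slide":[-0.008,0,0],"fingers":0},{"delta_rot":[0,0,0],"slide":[-0.008,0,0],"fingers":0}]'

```text
time: 9.5
tcp_pos: [0.572, -0.0359, 0.0198]
eef_rot: [-0.002, -0.037, 0.999, 0.0]
force: [-9.7, -2.9, 1.4]
width: 0.312
```

Call:
apply_moves --deltas '[{"delta_rot":[0,0,0],"slide":[-0.006,0,0.003],"fingers":0},{"delta_rot":[0,0,0],"slide":[-0.01,0,0.006],"fingers":0},{"delta_rot":[0,0,0],"slide":[-0.01,0,0.006],"fingers":0}]'

```text
time: 9.75
tcp_pos: [0.5724, -0.0357, 0.0184]
eef_rot: [-0.004, -0.036, 0.999, 0.0]
force: [-23.2, -5.3, 18.0]
width: 0.312
```

```bash
python3 -c "
from plan import *
st()"
```

```text
t 9.75 tcp [ 0.5724 -0.0357  0.0184] err [ 0.0888  0.0075 -0.0056] [-0.06  0.46  0.1 ] F [-23.2  -5.3  18. ] w 0.312 q [-0.11  0.67  1.92 -0.    0.56 -1.76]
```

Call:
apply_moves --deltas '[{"delta_rot":[0,0,0],"slide":[0.006,0,-0.006],"fingers":0},{"delta_rot":[0,0,0],"slide":[0.006,0,-0.006],"fingers":1},{"delta_rot":[0,0,0],"slide":[0.006,0,-0.006],"fingers":1},{"delta_rot":[0,0,0],"slide":[0.006,0,-0.006],"fingers":1},{"delta_rot":[0,0,0],"slide":[0.006,0,-0.006],"fingers":1},{"delta_rot":[0,0,0],"slide":[0.006,0,-0.006],"fingers":1},{"delta_rot":[0,0,0],"slide":[0.006,0,-0.006],"fingers":1},{"delta_rot":[0,0,0],"slide":[0.006,0,-0.1],"fingers":1},{"delta_rot":[0,0,0],"slide":[0.006,0,-0.25],"fingers":1},{"delta_rot":[0,0,0],"slide":[0.1,0,-0.4],"fingers":1},{"delta_rot":[0,0,0],"slide":[0.2,0,-0.55],"fingers":1},{"delta_rot":[0,0,0],"slide":[0.28,0,-0.7],"fingers":1},{"delta_rot":[0,0,0],"slide":[0.28,0,-0.85],"fingers":1},{"delta_rot":[0,0,0],"slide":[0.28,0,-1],"fingers":1},{"delta_rot":[0,0,0],"slide":[0.28,0,-1],"fingers":1}]'

```text
time: 11.0
tcp_pos: [0.5101, -0.0412, 0.2762]
eef_rot: [0.005, -0.037, 0.999, -0.001]
force: [1.8, -1.1, 0.2]
width: 0.999
```

```bash
python3 -c "
from plan import *
s=env.get_state(); setcmd(s['tcp_pos'],R.from_quat(s['eef_rot'],scalar_first=True)); st()
d=grab('scene'); C=cloud(d); hsv=cv2.cvtColor(d['img'],cv2.COLOR_RGB2HSV)
u=np.radians(4.2);A=np.array([np.cos(u),np.sin(u)]);B=np.array([-A[1],A[0]])
a=C[...,:2]@A*1000;b=C[...,:2]@B*1000;z=C[...,2]
m=(z>.03)&(z<.043)&(a>500)&(a<640)&(abs(b+80)<30)&(hsv[...,2]<90)
print(m.sum(),np.percentile(a[m],[2,50,98]),np.percentile(b[m],[2,50,98]))
# basket route
l=30
gp=np.array([.5617,.3087,.135]);rb=tool(-17.8,l)
tz=rb.apply([0,0,1])
tcp=gp+.019*tz
print(tz,tcp)
np.set_printoptions(precision=4)
r0=load()[1]
print((r0.inv()*rb).magnitude()*57.3)
for p,r in [((.45,.12,.32),tool(40,0)),((.46,.24,.27),tool(-17.8,l)),(tcp-.10*tz,rb)]: print(p); plan([(p,r)])
cv2.imwrite('pics/s3.png',cv2.resize(d['img'][190:330,180:350,::-1],None,fx=4,fy=4,interpolation=2))
"
```

```text
t 11.0 tcp [ 0.5101 -0.0412  0.2762] err [0. 0. 0.] [0. 0. 0.] F [ 1.8 -1.1  0.2] w 0.999 q [-0.14  0.23  1.86  0.    1.04 -1.78]
187 [521.94090564 563.5439891  606.34075762] [-92.25690527 -82.05536078 -65.24772145]
[ 0.4760647  -0.15284765 -0.8660254 ] [0.57074523 0.30579589 0.11854552]
114.48590298132332
(0.45, 0.12, 0.32)
slide [0.191, 0.66, -0.179] rot [0.001, 0.003, 0.301] rows>=4.3,7.6
(0.46, 0.24, 0.27)
slide [0.342, 0.34, 0.2] rot [-0.152, -0.084, 0.314] rows>=3.1,9.0
[0.5231 0.3211 0.2051]
slide [0.386, -0.008, 0.295] rot [0.0, 0.0, 0.0] rows>=2.9,0.0
```

View pics/s3.png

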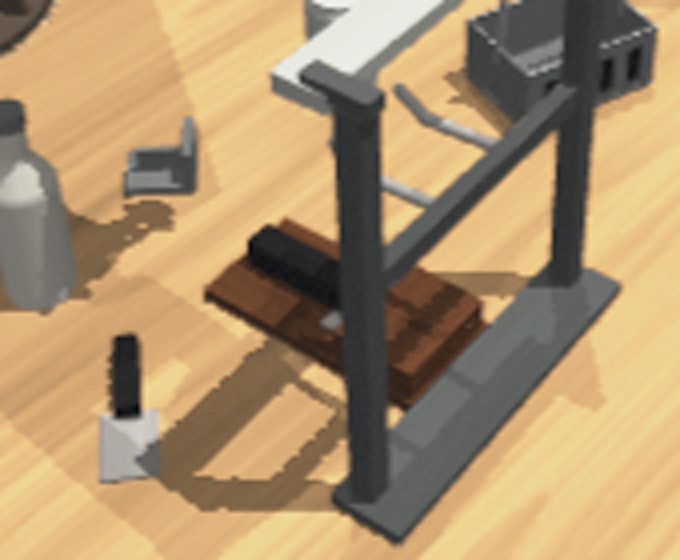

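The scraper is home: its handle spans 520–620 mm along the station against 519–619 expected, with the blade inside the dock, and only a sliver of it shows at (330,322). The bracket, bottle and small scraper haven't moved. Next is the basket, with a 38° lean.

```bash
python3 -c "
from plan import *
s=env.get_state(); setcmd(s['tcp_pos'],R.from_quat(s['eef_rot'],scalar_first=True))
l=38
gp=np.array([.5617,.3087,.135]);rb=tool(-17.8,l);tz=rb.apply([0,0,1]);tcp=gp+.019*tz
for p,r in [((.45,.12,.32),tool(40,0)),((.45,.27,.27),rb),(tcp-.10*tz,rb),(tcp,rb)]: print(p); plan([(p,r)])
"
```

```text
(0.45, 0.12, 0.32)
slide [0.188, 0.66, -0.19] rot [0.001, 0.002, 0.301] rows>=4.3,7.6
(0.45, 0.27, 0.27)
slide [0.459, 0.386, 0.199] rot [-0.192, -0.106, 0.309] rows>=3.8,9.5
[0.51421866 0.32394459 0.19882887]
slide [0.284, -0.034, 0.334] rot [0.0, 0.0, 0.0] rows>=2.6,0.0
[0.5728376  0.30512411 0.1200278 ]
slide [0.001, 0.0, 0.4] rot [0.0, 0.0, 0.0] rows>=2.4,0.0
```

Call:
apply_moves --deltas '[{"delta_rot":[0,0,0.04],"slide":[0.03,0.1,-0.05],"fingers":1},{"delta_rot":[0,0,0.08],"slide":[0.06,0.2,-0.1],"fingers":1},{"delta_rot":[0,0,0.12],"slide":[0.1,0.3,-0.15],"fingers":1},{"delta_rot":[0,0,0.16],"slide":[0.13,0.4,-0.19],"fingers":1},{"delta_rot":[0,0,0.2],"slide":[0.16,0.5,-0.19],"fingers":1},{"delta_rot":[0,0,0.24],"slide":[0.188,0.6,-0.19],"fingers":1},{"delta_rot":[0,0,0.28],"slide":[0.188,0.66,-0.19],"fingers":1},{"delta_rot":[0.001,0.002,0.301],"slide":[0.188,0.66,-0.19],"fingers":1},{"delta_rot":[0.001,0.002,0.301],"slide":[0.188,0.66,-0.19],"fingers":1},{"delta_rot":[0.001,0.002,0.301],"slide":[0.188,0.66,-0.19],"fingers":1},{"delta_rot":[0.001,0.002,0.301],"slide":[0.188,0.66,-0.19],"fingers":1}]'

```text
time: 11.97
tcp_pos: [0.4481, 0.12, 0.3158]
eef_rot: [-0.003, 0.421, 0.907, -0.002]
force: [-0.0, 0.8, -0.1]
width: 1.001
```

Call:
apply_moves --deltas '[{"delta_rot":[-0.019,-0.011,0.031],"slide":[0.046,0.039,0.02],"fingers":1},{"delta_rot":[-0.038,-0.021,0.062],"slide":[0.092,0.077,0.04],"fingers":1},{"delta_rot":[-0.058,-0.032,0.093],"slide":[0.138,0.116,0.06],"fingers":1},{"delta_rot":[-0.077,-0.042,0.124],"slide":[0.184,0.154,0.08],"fingers":1},{"delta_rot":[-0.096,-0.053,0.155],"slide":[0.23,0.193,0.1],"fingers":1},{"delta_rot":[-0.115,-0.064,0.185],"slide":[0.275,0.232,0.12],"fingers":1},{"delta_rot":[-0.134,-0.074,0.216],"slide":[0.321,0.27,0.14],"fingers":1},{"delta_rot":[-0.154,-0.085,0.247],"slide":[0.367,0.309,0.16],"fingers":1},{"delta_rot":[-0.173,-0.095,0.278],"slide":[0.413,0.347,0.18],"fingers":1},{"delta_rot":[-0.192,-0.106,0.309],"slide":[0.459,0.386,0.199],"fingers":1},{"delta_rot":[-0.192,-0.106,0.309],"slide":[0.459,0.386,0.199],"fingers":1},{"delta_rot":[-0.192,-0.106,0.309],"slide":[0.459,0.386,0.199],"fingers":1},{"delta_rot":[-0.192,-0.106,0.309],"slide":[0.459,0.386,0.199],"fingers":1}]'

```text
time: 13.05
tcp_pos: [0.4479, 0.269, 0.2659]
eef_rot: [0.243, 0.747, 0.595, 0.17]
force: [0.4, -0.4, -0.8]
width: 0.997
```

Call:
apply_moves --deltas '[{"delta_rot":[0,0,0],"slide":[0.1,-0.01,0.11],"fingers":1},{"delta_rot":[0,0,0],"slide":[0.2,-0.02,0.22],"fingers":1},{"delta_rot":[0,0,0],"slide":[0.284,-0.034,0.334],"fingers":1},{"delta_rot":[0,0,0],"slide":[0.284,-0.034,0.334],"fingers":1},{"delta_rot":[0,0,0],"slide":[0.284,-0.034,0.334],"fingers":1}]'

```text
time: 13.47
tcp_pos: [0.5026, 0.3248, 0.1875]
eef_rot: [0.243, 0.747, 0.597, 0.167]
force: [-0.0, -0.1, 1.2]
width: 1.0
```

```bash
python3 -c "
from plan import *
s=env.get_state(); q=R.from_quat(s['eef_rot'],scalar_first=True); rb=tool(-17.8,38)
print(s['time'],s['tcp_pos'],np.degrees((rb.inv()*q).as_rotvec()).round(2),s['qpos'].round(2))
print('target',[0.5142,.3239,.1988])
d=grab('scene'); cv2.imwrite('pics/s4.png',cv2.resize(d['img'][90:240,240:400,::-1],None,fx=4,fy=4,interpolation=2))
"
```

```text
13.4667 [0.5026266  0.32475666 0.18746456] [ 3.7   0.65 -4.88] [ 0.84  0.41  2.06 -1.    0.65  1.88]
target [0.5142, 0.3239, 0.1988]
```

View pics/s4.png

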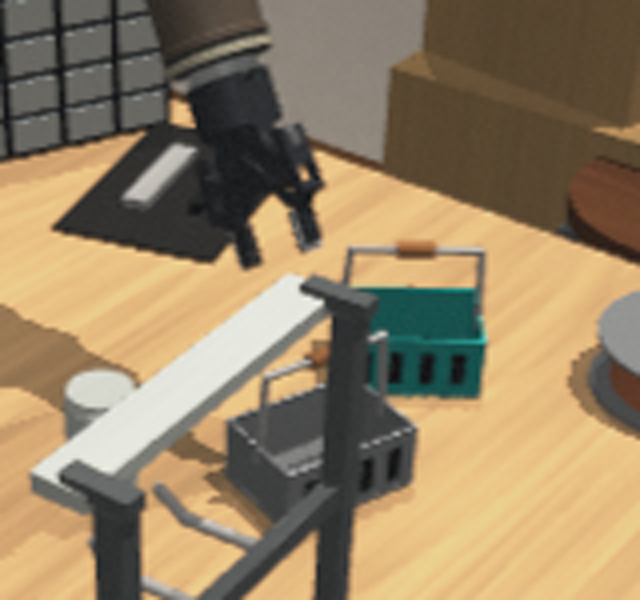

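The gripper is behind and above the grey basket's grip (crop (320,352)) but about 15 mm and 6° short of the pose, because the joint limits slowed that move. I'll re-plan from the measured pose.

```bash
cat >> plan.py <<'E'
def sync():
    s=env.get_state(); setcmd(s['tcp_pos'],R.from_quat(s['eef_rot'],scalar_first=True))
E
python3 -c "
from plan import *
sync()
gp=np.array([.5617,.3087,.135]);rb=tool(-17.8,38);tz=rb.apply([0,0,1]);tcp=gp+.019*tz
plan([(tcp-.10*tz,rb)]); plan([(tcp,rb)])
"
```

```text
slide [0.007, 0.061, -0.007] rot [-0.02, -0.004, 0.027] rows>=0.4,0.9
slide [0.0, 0.001, 0.4] rot [0.0, 0.0, 0.0] rows>=2.4,0.0
```

Call:
apply_moves --deltas '[{"delta_rot":[-0.02,-0.004,0.027],"slide":[0.007,0.061,-0.007],"fingers":1},{"delta_rot":[-0.02,-0.004,0.027],"slide":[0.007,0.061,-0.007],"fingers":1},{"delta_rot":[-0.02,-0.004,0.027],"slide":[0.007,0.061,-0.007],"fingers":1},{"delta_rot":[-0.02,-0.004,0.027],"slide":[0.007,0.061,-0.007],"fingers":1},{"delta_rot":[-0.02,-0.004,0.027],"slide":[0.007,0.061,-0.007],"fingers":1}]'

```text
time: 13.93
tcp_pos: [0.5139, 0.3247, 0.2003]
eef_rot: [0.262, 0.764, 0.557, 0.193]
force: [-1.4, -0.7, 0.2]
width: 1.001
```

```bash
python3 -c "
from plan import *
s=env.get_state();q=R.from_quat(s['eef_rot'],scalar_first=True); rb=tool(-17.8,38)
print(s['tcp_pos'],np.degrees((rb.inv()*q).as_rotvec()).round(2),s['qpos'].round(2))
sync()
gp=np.array([.5617,.3087,.135]);tz=rb.apply([0,0,1]);tcp=gp+.019*tz
plan([(tcp,rb)])
"
```

```text
[0.51393279 0.32470758 0.20026454] [0.06 0.15 0.04] [ 0.86  0.42  2.06 -1.08  0.7   2.05]
slide [-0.004, -0.001, 0.406] rot [0.0, -0.001, 0.0] rows>=2.4,0.0
```

Call:
apply_moves --deltas '[{"delta_rot":[0,0,0],"slide":[0,0,0.08],"fingers":1},{"delta_rot":[0,0,0],"slide":[0,0,0.16],"fingers":1},{"delta_rot":[0,0,0],"slide":[0,0,0.24],"fingers":1},{"delta_rot":[0,0,0],"slide":[-0.004,-0.001,0.32],"fingers":1},{"delta_rot":[0,0,0],"slide":[-0.004,-0.001,0.37],"fingers":1},{"delta_rot":[0,0,0],"slide":[-0.004,-0.001,0.406],"fingers":1},{"delta_rot":[0,0,0],"slide":[-0.004,-0.001,0.406],"fingers":1},{"delta_rot":[0,0,0],"slide":[-0.004,-0.001,0.406],"fingers":1}]'

```text
time: 14.6
tcp_pos: [0.5732, 0.3048, 0.1197]
eef_rot: [0.262, 0.765, 0.556, 0.193]
force: [-0.5, -0.2, 0.2]
width: 0.999
```

```bash
python3 -c "
from plan import *
st()
d=grab('scene'); cv2.imwrite('pics/s5.png',cv2.resize(d['img'][120:240,260:400,::-1],None,fx=4,fy=4,interpolation=2))
"
```

```text
t 14.6 tcp [0.5732 0.3048 0.1197] err [ 0.0003 -0.0002 -0.0004] [-0.03  0.11  0.1 ] F [-0.5 -0.2  0.2] w 0.999 q [ 0.75  0.58  2.05 -1.35  0.58  2.26]
```

View pics/s5.png

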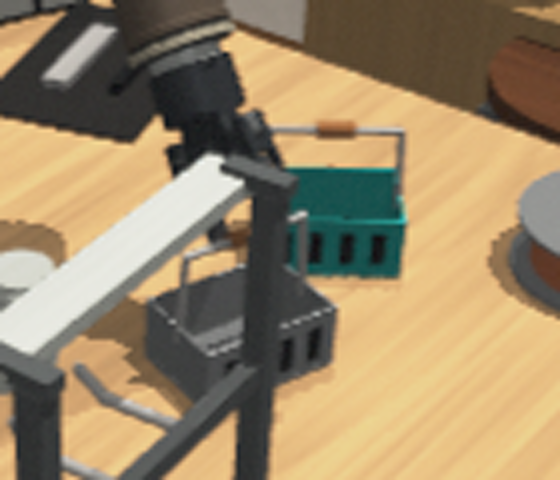

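The fingers straddle the grey basket's wooden grip at crop (235,237), partly behind the stand's post. I'll close the gripper.

Call:
apply_moves --deltas '[{"delta_rot":[0,0,0],"slide":[0,0,0],"fingers":0},{"delta_rot":[0,0,0],"slide":[0,0,0],"fingers":0},{"delta_rot":[0,0,0],"slide":[0,0,0],"fingers":0},{"delta_rot":[0,0,0],"slide":[0,0,0],"fingers":0},{"delta_rot":[0,0,0],"slide":[0,0,0],"fingers":0},{"delta_rot":[0,0,0],"slide":[0,0,0],"fingers":0},{"delta_rot":[0,0,0],"slide":[0,0,0],"fingers":0},{"delta_rot":[0,0,0],"slide":[0,0,0],"fingers":0},{"delta_rot":[0,0,0],"slide":[0,0,0],"fingers":0},{"delta_rot":[0,0,0],"slide":[0,0,0],"fingers":0},{"delta_rot":[0,0,0],"slide":[0,0,0],"fingers":0}]' --newtons 50

```text
time: 15.57
tcp_pos: [0.5734, 0.3052, 0.1199]
eef_rot: [0.262, 0.765, 0.556, 0.193]
force: [-3.8, 0.4, 5.2]
width: 0.167
```

```bash
python3 -c "
from plan import *
st()
s=env.get_state(); rb=tool(-17.8,38); rh=tool(4.2,38)
P=s['tcp_pos']+np.array([0,0,.2])
print('lift');plan([(P,rb)])
tz=rh.apply([0,0,1]); T=lambda xs,z,ys=0: np.array(g(xs,z,ys))+.019*tz
print(P)
for p,r in [((.50,.15,.32),R.concatenate([rb]) if 0 else tool(-6,38)),(T(-.13,.27),rh),(T(-.13,.24),rh)]: print(p);plan([(p,r)])
"
```

```text
t 15.57 tcp [0.5734 0.3052 0.1199] err [ 0.0004  0.0002 -0.0002] [-0.07  0.16  0.13] F [-3.8  0.4  5.2] w 0.167 q [ 0.75  0.58  2.05 -1.35  0.58  2.27]
lift
slide [0.002, 0.492, -0.63] rot [0.0, 0.0, 0.0] rows>=4.8,0.0
[0.5733557  0.30524615 0.31988701]
(0.5, 0.15, 0.32)
slide [-0.681, -0.069, -0.055] rot [0.0, 0.04, -0.052] rows>=4.1,1.6
[ 0.54501527 -0.03866426  0.2550278 ]
slide [-0.732, 0.043, 0.365] rot [0.0, 0.035, -0.045] rows>=4.9,1.4
[ 0.54501527 -0.03866426  0.2250278 ]
slide [0.001, -0.074, 0.095] rot [0.0, 0.0, 0.0] rows>=0.7,0.0
```

Call:
apply_moves --deltas '[{"delta_rot":[0,0,0],"slide":[0,0.02,-0.025],"fingers":0},{"delta_rot":[0,0,0],"slide":[0,0.06,-0.077],"fingers":0},{"delta_rot":[0,0,0],"slide":[0,0.12,-0.154],"fingers":0},{"delta_rot":[0,0,0],"slide":[0,0.18,-0.23],"fingers":0},{"delta_rot":[0,0,0],"slide":[0,0.24,-0.307],"fingers":0},{"delta_rot":[0,0,0],"slide":[0,0.3,-0.384],"fingers":0},{"delta_rot":[0,0,0],"slide":[0,0.36,-0.461],"fingers":0},{"delta_rot":[0,0,0],"slide":[0,0.42,-0.538],"fingers":0},{"delta_rot":[0,0,0],"slide":[0,0.47,-0.6],"fingers":0},{"delta_rot":[0,0,0],"slide":[0.002,0.492,-0.63],"fingers":0},{"delta_rot":[0,0,0],"slide":[0.002,0.492,-0.63],"fingers":0}]'

```text
time: 16.48
tcp_pos: [0.5737, 0.3055, 0.3214]
eef_rot: [0.262, 0.765, 0.556, 0.194]
force: [0.5, 0.2, -2.6]
width: 0.171
```

Call:
apply_moves --deltas '[{"delta_rot":[0,0.004,-0.005],"slide":[-0.06,-0.006,-0.005],"fingers":0},{"delta_rot":[0,0.008,-0.01],"slide":[-0.14,-0.014,-0.011],"fingers":0},{"delta_rot":[0,0.013,-0.017],"slide":[-0.22,-0.022,-0.018],"fingers":0},{"delta_rot":[0,0.018,-0.023],"slide":[-0.3,-0.03,-0.024],"fingers":0},{"delta_rot":[0,0.022,-0.029],"slide":[-0.38,-0.038,-0.03],"fingers":0},{"delta_rot":[0,0.027,-0.035],"slide":[-0.46,-0.046,-0.037],"fingers":0},{"delta_rot":[0,0.032,-0.041],"slide":[-0.54,-0.054,-0.043],"fingers":0},{"delta_rot":[0,0.036,-0.047],"slide":[-0.61,-0.062,-0.049],"fingers":0},{"delta_rot":[0,0.039,-0.05],"slide":[-0.66,-0.067,-0.053],"fingers":0},{"delta_rot":[0,0.04,-0.052],"slide":[-0.681,-0.069,-0.055],"fingers":0},{"delta_rot":[0,0.04,-0.052],"slide":[-0.681,-0.069,-0.055],"fingers":0}]'

```text
time: 17.4
tcp_pos: [0.499, 0.1483, 0.3178]
eef_rot: [0.241, 0.704, 0.632, 0.217]
force: [0.1, 1.1, -3.1]
width: 0.171
```

```bash
python3 -c "
from plan import *
s=env.get_state(); print(s['time'],s['tcp_pos'],s['force'],s['qpos'].round(2)); sync()
rh=tool(4.2,38);tz=rh.apply([0,0,1]); T=lambda xs,z,ys=0: np.array(g(xs,z,ys))+.019*tz
plan([(T(-.13,.28),rh)])
"
```

```text
17.4 [0.49901449 0.14833198 0.31778879] [ 0.08094775  1.11465014 -3.09161845] [ 0.47 -0.01  2.26 -0.85  0.46  1.27]
slide [-0.724, 0.078, 0.328] rot [0.0, 0.035, -0.045] rows>=4.8,1.4
```

Call:
apply_moves --deltas '[{"delta_rot":[0,0.003,-0.004],"slide":[-0.06,0.006,0.027],"fingers":0},{"delta_rot":[0,0.007,-0.009],"slide":[-0.14,0.015,0.064],"fingers":0},{"delta_rot":[0,0.011,-0.014],"slide":[-0.23,0.025,0.104],"fingers":0},{"delta_rot":[0,0.015,-0.02],"slide":[-0.32,0.034,0.145],"fingers":0},{"delta_rot":[0,0.02,-0.025],"slide":[-0.41,0.044,0.186],"fingers":0},{"delta_rot":[0,0.024,-0.031],"slide":[-0.5,0.054,0.226],"fingers":0},{"delta_rot":[0,0.029,-0.037],"slide":[-0.59,0.063,0.267],"fingers":0},{"delta_rot":[0,0.032,-0.041],"slide":[-0.66,0.071,0.3],"fingers":0},{"delta_rot":[0,0.034,-0.044],"slide":[-0.705,0.076,0.32],"fingers":0},{"delta_rot":[0,0.035,-0.045],"slide":[-0.724,0.078,0.328],"fingers":0},{"delta_rot":[0,0.035,-0.045],"slide":[-0.724,0.078,0.328],"fingers":0},{"delta_rot":[0,0.035,-0.045],"slide":[-0.724,0.078,0.328],"fingers":0},{"delta_rot":[0,0.035,-0.045],"slide":[-0.724,0.078,0.328],"fingers":0}]'

```text
time: 18.48
tcp_pos: [0.5256, 0.0182, 0.2681]
eef_rot: [0.207, 0.652, 0.692, 0.232]
force: [-0.6, 0.0, -3.5]
width: 0.17
```

```bash
python3 -c "
from plan import *
s=env.get_state();q=R.from_quat(s['eef_rot'],scalar_first=True);rh=tool(4.2,38);tz=rh.apply([0,0,1])
print(s['time'],s['tcp_pos'],np.degrees((rh.inv()*q).as_rotvec()).round(2),s['force'].round(1),s['qpos'].round(2))
d=grab('scene'); np.savez('s6',**d); C=cloud(d); hsv=cv2.cvtColor(d['img'],cv2.COLOR_RGB2HSV)
cv2.imwrite('pics/s6.png',cv2.resize(d['img'][130:330,190:350,::-1],None,fx=3,fy=3,interpolation=2))
u=np.radians(4.2);A=np.array([np.cos(u),np.sin(u)]);B=np.array([-A[1],A[0]])
a=C[...,:2]@A*1000;b=C[...,:2]@B*1000;z=C[...,2]
def rep(m,n):
    q=(C[m][:,:2]*1000).astype(np.float32)
    print(n,m.sum(),'a',np.percentile(a[m],[2,50,98]).round(1),'b',np.percentile(b[m],[2,50,98]).round(1),'z',np.percentile(z[m],[2,50,98]).round(4), cv2.minAreaRect(q)if m.sum()>3 else '')
k=(a>440)&(a<625)&(b>-170)&(b<10)
rep(k&(z>.12)&(z<.24),'body'); rep(k&(z>.27)&(z<.292)&(hsv[...,2]>90),'bar'); rep(k&(z>.265)&(hsv[...,1]>130)&(hsv[...,2]>90),'grip')
"
```

```text
18.4833 [0.52557654 0.01821001 0.26812463] [1.74 0.43 0.96] [-0.6  0.  -3.5] [-0.1   0.04  2.35  0.71  0.17 -0.83]
body 870 a [462.2 490.6 560.7] b [-91.5 -87.    6.4] z [0.1482 0.1799 0.2152] ((513.1552734375, -4.056301116943359), (103.70388793945312, 102.35600280761719), 3.8531789779663086)
bar 108 a [454.5 516.8 537. ] b [-88.  -36.4   8. ] z [0.2753 0.2847 0.2908] ((507.52545166015625, 6.111454010009766), (77.24667358398438, 93.6070785522461), 52.78268051147461)
grip 6 a [513.1 518.5 520.7] b [-37.6 -35.9 -31.6] z [0.2852 0.289  0.2899] ((517.8881225585938, 4.015477180480957), (2.905675172805786, 9.144844055175781), 44.15644836425781)
```

View pics/s6.png

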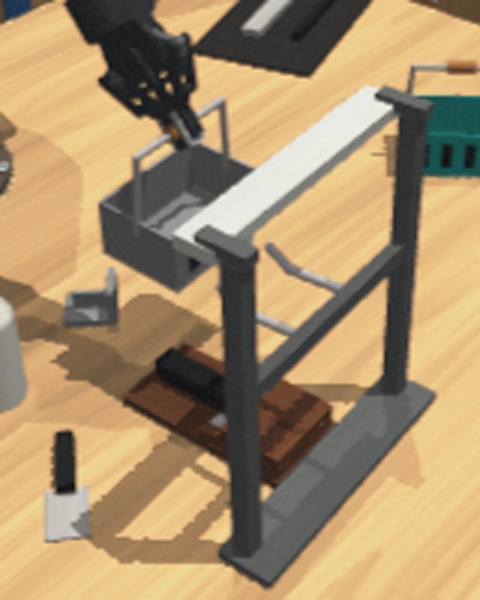

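The gripper holds the basket level by its grip (crop (178,130)). It is still about 60 mm short sideways because the wrist passed near a singularity. I'll continue from the measured pose.

```bash
python3 -c "
from plan import *
sync()
rh=tool(4.2,38);tz=rh.apply([0,0,1]); T=lambda xs,z,ys=0: np.array(g(xs,z,ys))+.019*tz
plan([(T(-.12,.28),rh)])
C=cloud(dict(np.load('s6.npz')))
u=np.radians(4.2);A=np.array([np.cos(u),np.sin(u)]);B=np.array([-A[1],A[0]])
a=C[...,:2]@A*1000;b=C[...,:2]@B*1000;z=C[...,2]
m=(a>440)&(a<620)&(b>-110)&(b<80)&(z>.13)&(z<.225)
for h in(.15,.17,.19,.21):
    k=m&(abs(z-h)<.01); print(h,k.sum(),np.percentile(a[k],[1,99]).round(1),np.percentile(b[k],[1,99]).round(1),cv2.minAreaRect((C[k][:,:2]*1000).astype(np.float32)))
"
```

```text
slide [-0.228, 0.075, 0.066] rot [-0.009, -0.002, -0.004] rows>=1.5,0.3
0.15 322 [462.3 560.1] [-90.1  49.5] ((511.6686096191406, 16.970504760742188), (101.03792572021484, 140.70018005371094), 3.5278327465057373)
0.17 317 [461.  561.8] [-91.7  49.4] ((512.26806640625, 17.24280548095703), (103.5610580444336, 144.34805297851562), 3.3860182762145996)
0.19 344 [462.5 560.9] [-91.5  49.2] ((512.7221069335938, 16.83114242553711), (101.36588287353516, 142.27841186523438), 3.282794952392578)
0.21 308 [461.4 554. ] [-91.9  49.5] ((508.6243896484375, 16.333614349365234), (98.06754302978516, 143.7101593017578), 4.175634384155273)
```

Call:
apply_moves --deltas '[{"delta_rot":[-0.002,0,-0.001],"slide":[-0.05,0.015,0.013],"fingers":0},{"delta_rot":[-0.004,-0.001,-0.002],"slide":[-0.11,0.035,0.03],"fingers":0},{"delta_rot":[-0.006,-0.001,-0.003],"slide":[-0.17,0.055,0.048],"fingers":0},{"delta_rot":[-0.008,-0.002,-0.004],"slide":[-0.21,0.07,0.06],"fingers":0},{"delta_rot":[-0.009,-0.002,-0.004],"slide":[-0.234,0.075,0.066],"fingers":0},{"delta_rot":[-0.009,-0.002,-0.004],"slide":[-0.234,0.075,0.066],"fingers":0},{"delta_rot":[-0.009,-0.002,-0.004],"slide":[-0.234,0.075,0.066],"fingers":0},{"delta_rot":[-0.009,-0.002,-0.004],"slide":[-0.234,0.075,0.066],"fingers":0}]'

```text
time: 19.2
tcp_pos: [0.5535, -0.0384, 0.2655]
eef_rot: [0.22, 0.645, 0.691, 0.239]
force: [0.2, 0.1, -3.7]
width: 0.17
```

```bash
python3 -c "
from plan import *
s=env.get_state();q=R.from_quat(s['eef_rot'],scalar_first=True);rh=tool(4.2,38);tz=rh.apply([0,0,1])
T=lambda xs,z,ys=0: np.array(g(xs,z,ys))+.019*tz
print(s['time'],s['tcp_pos'],T(-.12,.28),np.degrees((rh.inv()*q).as_rotvec()).round(2),s['force'].round(1),s['qpos'].round(2))
sync()
plan([(T(-.05,.245,-.001),rh),(T(.004,.235,-.001),rh)])
"
```

```text
19.2 [ 0.55352877 -0.03840927  0.26549839] [ 0.55498842 -0.03793187  0.2650278 ] [0.1  0.03 0.27] [ 0.2  0.1 -3.7] [-0.26  0.1   2.32  1.13  0.22 -1.38]
slide [-0.002, 0.139, 0.288] rot [-0.001, 0.0, -0.002] rows>=1.9,0.1
slide [-0.001, 0.284, 0.452] rot [-0.001, 0.0, -0.002] rows>=3.2,0.1
```

Call:
apply_moves --deltas '[{"delta_rot":[0,0,0],"slide":[0,0.02,0.05],"fingers":0},{"delta_rot":[0,0,0],"slide":[0,0.05,0.11],"fingers":0},{"delta_rot":[0,0,0],"slide":[-0.001,0.08,0.17],"fingers":0},{"delta_rot":[0,0,0],"slide":[-0.001,0.11,0.23],"fingers":0},{"delta_rot":[-0.001,0,-0.002],"slide":[-0.002,0.139,0.288],"fingers":0},{"delta_rot":[-0.001,0,-0.002],"slide":[-0.002,0.17,0.323],"fingers":0},{"delta_rot":[-0.001,0,-0.002],"slide":[-0.001,0.205,0.36],"fingers":0},{"delta_rot":[-0.001,0,-0.002],"slide":[-0.001,0.24,0.4],"fingers":0},{"delta_rot":[-0.001,0,-0.002],"slide":[-0.001,0.27,0.435],"fingers":0},{"delta_rot":[-0.001,0,-0.002],"slide":[-0.001,0.297,0.462],"fingers":0},{"delta_rot":[-0.001,0,-0.002],"slide":[-0.001,0.297,0.462],"fingers":0},{"delta_rot":[-0.001,0,-0.002],"slide":[-0.001,0.297,0.462],"fingers":0}]'

```text
time: 20.2
tcp_pos: [0.6829, -0.0298, 0.2206]
eef_rot: [0.223, 0.643, 0.693, 0.239]
force: [-0.5, -0.3, -2.8]
width: 0.166
```

```bash
python3 -c "
from plan import *
s=env.get_state();q=R.from_quat(s['eef_rot'],scalar_first=True);rh=tool(4.2,38);tz=rh.apply([0,0,1])
T=lambda xs,z,ys=0: np.array(g(xs,z,ys))+.019*tz
print(s['time'],s['tcp_pos'],T(.008,.235,-.001),np.degrees((rh.inv()*q).as_rotvec()).round(2),s['force'].round(1),s['qpos'].round(2))
sync()
d=grab('scene'); np.savez('s7',**d); e=grab('top')
a=cv2.resize(d['img'][130:330,220:350,::-1],(390,600),interpolation=2); b=cv2.resize(e['img'][100:260,280:380,::-1],(375,600),interpolation=2)
cv2.imwrite('pics/s7.png',np.hstack([a,b]))
plan([(T(.008,.205,-.001),rh)])
"
```

```text
20.2 [ 0.68294338 -0.02975295  0.22063849] [ 0.68271791 -0.0295547   0.2200278 ] [-0.14  0.   -0.13] [-0.5 -0.3 -2.8] [-0.17  0.34  2.12  1.39  0.15 -1.58]
slide [0.001, -0.076, 0.096] rot [0.001, 0.0, 0.001] rows>=0.7,0.0
```

View pics/s7.png

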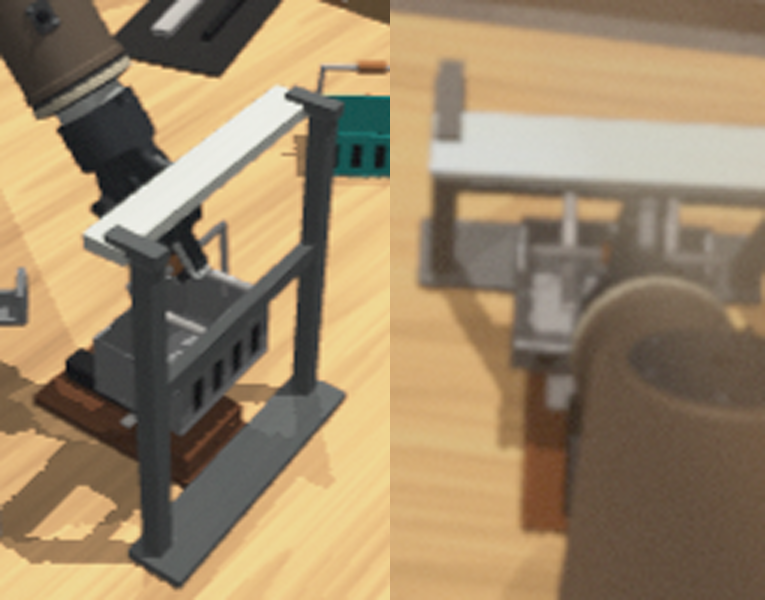

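The basket is over the prongs, behind the tips and under the lamp bar, with the grip at left crop (185,270). Both prongs and the gripper show between the posts in the top view. I'll lower it onto the hook.

Call:
apply_moves --deltas '[{"delta_rot":[0,0,0],"slide":[0,-0.013,0.016],"fingers":0},{"delta_rot":[0,0,0],"slide":[0,-0.026,0.032],"fingers":0},{"delta_rot":[0,0,0],"slide":[0,-0.039,0.048],"fingers":0},{"delta_rot":[0,0,0],"slide":[0,-0.051,0.064],"fingers":0},{"delta_rot":[0,0,0],"slide":[0,-0.061,0.077],"fingers":0},{"delta_rot":[0,0,0],"slide":[0,-0.068,0.086],"fingers":0},{"delta_rot":[0,0,0],"slide":[0,-0.068,0.086],"fingers":0},{"delta_rot":[0,0,0],"slide":[0,-0.068,0.086],"fingers":0}]'

```text
time: 20.97
tcp_pos: [0.6824, -0.0305, 0.1933]
eef_rot: [0.223, 0.643, 0.693, 0.239]
force: [0.5, 0.1, -2.7]
width: 0.169
```

Call:
apply_moves --deltas '[{"delta_rot":[0,0,0],"slide":[0,-0.005,0.006],"fingers":0},{"delta_rot":[0,0,0],"slide":[0,-0.008,0.01],"fingers":0},{"delta_rot":[0,0,0],"slide":[0,-0.008,0.01],"fingers":0},{"delta_rot":[0,0,0],"slide":[0,-0.008,0.01],"fingers":0}]'

```text
time: 21.3
tcp_pos: [0.6829, -0.0305, 0.1903]
eef_rot: [0.223, 0.643, 0.693, 0.239]
force: [0.0, -0.9, -2.3]
width: 0.172
```

Call:
apply_moves --deltas '[{"delta_rot":[0,0,0],"slide":[0,-0.003,0.003],"fingers":0},{"delta_rot":[0,0,0],"slide":[0,-0.005,0.006],"fingers":0},{"delta_rot":[0,0,0],"slide":[0,-0.005,0.006],"fingers":0},{"delta_rot":[0,0,0],"slide":[0,-0.005,0.006],"fingers":0}]'

```text
time: 21.63
tcp_pos: [0.6833, -0.0305, 0.1895]
eef_rot: [0.224, 0.642, 0.693, 0.24]
force: [-11.5, -0.4, 15.8]
width: 0.169
```

Call:
apply_moves --deltas '[{"delta_rot":[0,0,0],"slide":[0,-0.003,0.003],"fingers":0},{"delta_rot":[0,0,0],"slide":[0,-0.005,0.006],"fingers":0},{"delta_rot":[0,0,0],"slide":[0,-0.005,0.006],"fingers":0},{"delta_rot":[0,0,0],"slide":[0,-0.005,0.006],"fingers":0}]'

```text
time: 21.97
tcp_pos: [0.6836, -0.0305, 0.1891]
eef_rot: [0.225, 0.642, 0.692, 0.241]
force: [-24.9, -1.3, 37.2]
width: 0.169
```

The bar is on the prongs, with upward force rising. I'll relieve the load and open partway.

Call:
apply_moves --deltas '[{"delta_rot":[0,0,0],"slide":[0,0.004,-0.005],"fingers":0},{"delta_rot":[0,0,0],"slide":[0,0.007,-0.009],"fingers":0},{"delta_rot":[0,0,0],"slide":[0,0.007,-0.009],"fingers":0},{"delta_rot":[0,0,0],"slide":[0,0.007,-0.009],"fingers":0}]'

```text
time: 22.3
tcp_pos: [0.6833, -0.0305, 0.1897]
eef_rot: [0.223, 0.643, 0.693, 0.239]
force: [-3.4, -0.9, 8.7]
width: 0.169
```

Call:
apply_moves --deltas '[{"delta_rot":[0,0,0],"slide":[0,0,0],"fingers":0.2},{"delta_rot":[0,0,0],"slide":[0,0,0],"fingers":0.25},{"delta_rot":[0,0,0],"slide":[0,0,0],"fingers":0.3},{"delta_rot":[0,0,0],"slide":[0,0,0],"fingers":0.4},{"delta_rot":[0,0,0],"slide":[0,0,0],"fingers":0.5},{"delta_rot":[0,0,0],"slide":[0,0,0],"fingers":0.5},{"delta_rot":[0,0,0],"slide":[0,0,0],"fingers":0.5},{"delta_rot":[0,0,0],"slide":[0,0,0],"fingers":0.5}]'

```text
time: 22.97
tcp_pos: [0.6827, -0.0305, 0.1889]
eef_rot: [0.223, 0.643, 0.693, 0.239]
force: [-0.6, -0.0, -0.2]
width: 0.497
```

```bash
python3 -c "
from plan import *
s=env.get_state(); print(s['time'],s['tcp_pos'],s['force'].round(1),s['width'])
d=grab('scene'); np.savez('s8',**d); C=cloud(d)
cv2.imwrite('pics/s8.png',cv2.resize(d['img'][180:310,230:350,::-1],None,fx=4,fy=4,interpolation=2))
u=np.radians(4.2);A=np.array([np.cos(u),np.sin(u)]);B=np.array([-A[1],A[0]])
a=C[...,:2]@A*1000;b=C[...,:2]@B*1000;z=C[...,2]
for h in(.08,.10,.12,.132):
    k=(a>580)&(a<722)&(abs(b+80)<85)&(abs(z-h)<.007); print(h,k.sum(),np.percentile(a[k],[1,99]).round(1),np.percentile(b[k],[1,99]).round(1))
"
```

```text
22.9667 [ 0.68274814 -0.03046162  0.18894247] [-0.6 -0.  -0.2] 0.49733214476859394
0.08 263 [619.  718.5] [-152.6  -12.8]
0.1 224 [619.3 718.5] [-152.1  -11.7]
0.12 263 [618.9 718.8] [-152.5  -11.9]
0.132 248 [618.3 718.1] [-152.4  -11.3]
```

View pics/s8.png

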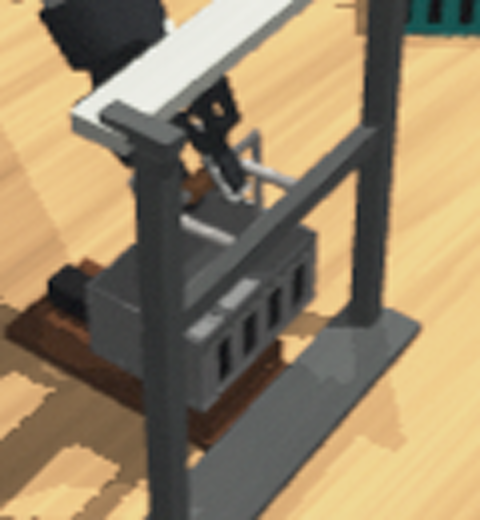

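The basket hangs level on both prongs, released. Its centre is at station x +10, y −1, and its sides are vertical to within 1 mm. I'll retreat along the tool axis.

Call:
apply_moves --deltas '[{"delta_rot":[0,0,0],"slide":[0,0,-0.04],"fingers":0.5},{"delta_rot":[0,0,0],"slide":[0,0,-0.09],"fingers":0.5},{"delta_rot":[0,0,0],"slide":[0,0,-0.15],"fingers":0.5},{"delta_rot":[0,0,0],"slide":[0,0,-0.22],"fingers":0.5},{"delta_rot":[0,0,0],"slide":[0,0,-0.3],"fingers":0.5},{"delta_rot":[0,0,0],"slide":[0,0,-0.4],"fingers":0.5},{"delta_rot":[0,0,0],"slide":[0,0,-0.5],"fingers":0.5},{"delta_rot":[0,0,0],"slide":[0,0,-0.6],"fingers":0.5},{"delta_rot":[0,0,0],"slide":[0,0,-0.7],"fingers":0.5},{"delta_rot":[0,0,0],"slide":[0,0,-0.7],"fingers":0.5},{"delta_rot":[0,0,0],"slide":[0,0,-0.7],"fingers":0.5},{"delta_rot":[0,0,0],"slide":[0,0,-0.7],"fingers":0.5},{"delta_rot":[0,0,0],"slide":[0,0,-0.7],"fingers":0.5},{"delta_rot":[0,0,0],"slide":[0,0,-0.7],"fingers":0.5},{"delta_rot":[0,0,0],"slide":[0,0,-0.7],"fingers":0.5}]'

```text
time: 24.27
tcp_pos: [0.575, -0.0381, 0.3256]
eef_rot: [0.222, 0.643, 0.693, 0.239]
force: [0.1, 0.6, 0.2]
width: 0.502
```

```bash
cat > chk.py <<'E'
from plan import *
s=env.get_state(); print(s['time'],s['tcp_pos'],s['force'].round(1),np.abs(s['qd']).max())
u=np.radians(4.2);A=np.array([np.cos(u),np.sin(u)]);B=np.array([-A[1],A[0]])
d=grab('scene');C=cloud(d);C0=cloud(dict(np.load('scene.npz'))); hsv=cv2.cvtColor(d['img'],cv2.COLOR_RGB2HSV)
a=C[...,:2]@A*1000;b=C[...,:2]@B*1000;z=C[...,2]
for h in(.08,.11,.13):
    k=(a>580)&(a<722)&(abs(b+80)<85)&(abs(z-h)<.007); print(h,k.sum(),np.percentile(a[k],[1,99]).round(1),np.percentile(b[k],[1,99]).round(1))
m=(z>.03)&(z<.043)&(a>500)&(a<640)&(abs(b+80)<30)&(hsv[...,2]<90); print('scraper handle a',np.percentile(a[m],[2,98]).round(1))
for n,(x,y,h,zz) in dict(bottle=(.409,-.16,.04,.04),can=(.409,.186,.045,.04),bracket=(.39,0,.045,.012)).items():
    o=[]
    for c in(C0,C):
        k=(np.hypot(c[...,0]-x,c[...,1]-y)<h)&(c[...,2]>zz); o+= [k.sum(),(np.nanmedian(c[k][:,:2],0)*1000).round(1)]
    print(n,*o)
cv2.imwrite('pics/s9.png',cv2.resize(d['img'][130:330,160:360,::-1],None,fx=3,fy=3,interpolation=2))
E
python3 chk.py
```

```text
24.2667 [ 0.57498266 -0.03812091  0.3255575 ] [0.1 0.6 0.2] 0.004118933209025588
0.08 253 [619.2 718.2] [-152.   -12.8]
0.11 247 [618.3 719.1] [-152.3  -11. ]
0.13 300 [618.  718.4] [-152.1  -11.7]
scraper handle a [521.1 555.9]
bottle 634 [ 423.7 -175.6] 643 [ 424.3 -175.9]
can 184 [409.9 170.8] 184 [409.9 172.9]
bracket 118 [394.5 -13.7] 534 [403.5 -21.6]
```

View pics/s9.png

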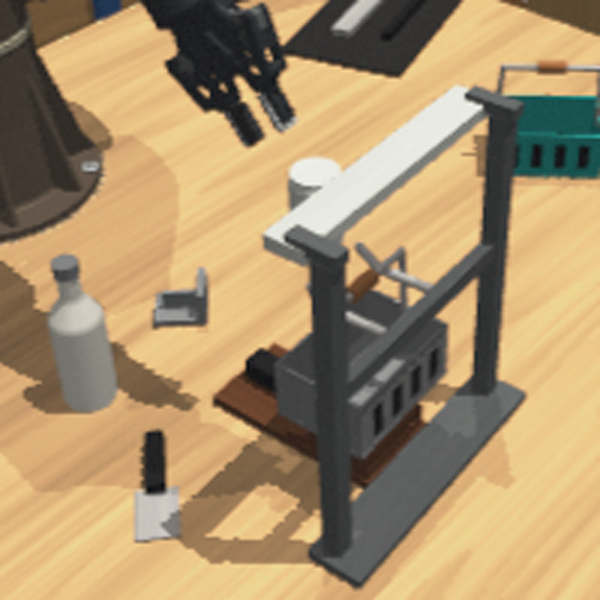

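The basket hangs on both prongs at crop (365,330), and the gripper is clear at (260,110). The bracket is still at its original pixel, about (220,232). Its count of 534 against 118 comes from the hand passing over that area, not from any movement. I'll hand in.

```bash
python3 -c "
from rig import env
print(env.job_done())"
```

```text
the job is handed in; nothing more can be done
None
```

I put the long scraper (handle measured 100 mm) blade first into the dock, then hung the grey basket on both prongs and backed the gripper clear. I handed in at about 24 s of the 67 s allowed; no verdict was reported.

**Last checks:**
- **Scraper:** it stopped against the slot end at 23 N. Just after release its handle spanned 520–620 mm along the stand, against 519–619 mm expected. In the final view the basket hides the handle's front end; its rear end had not moved.
- **Basket:** its sides read vertical to about 1 mm, centred at station x +10 mm and y about −1 mm. It did not move between two looks 1.3 s apart, and the wrist force was about 0 N.
- **Lamp:** I saw no sign of contact. The highest force I read was about 45 N, while setting the bar down on the prongs.
- **Bystanders:** the bottle moved less than 1 mm. The can's median differed by about 2 mm over the same number of points, so I put that down to measurement noise.

**Checks that disagreed:**
- **Bracket:** the depth check was spoiled by the hand hovering over it (534 points against 118). I relied on the picture instead, where it sits at its original pixel.
- **Cameras:** the two views differed by about 5 mm sideways, so I used their average. A check within the scene view alone put the blade within 1 mm of the dock's centre.

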